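# Unlock the stock-culture case with its three dials

## Task

Unlock the steel stock-culture case on the culture-room bench: dial in its code, 3 on the left dial, 7 on the middle and 6 on the right, then draw the bolt fully open to the right. The right dial is worn and comes true up to half a division to either side of its number, so feel for it: once all three are right the sprung bolt jumps part of the way by itself. Do not shift or upset the jars, dishes and tools standing about.

Things in the scene. Friction and masses are not known exactly. Their poses are not given: they have to be found in the camera images.
- case: The case: grey steel box, 360 mm wide, 240 mm deep, 108 mm high, fixed to the bench; origin at the middle of its underside, x away from the robot, y left. Its front is a panel 160 mm long sloping 27 degrees from level, low edge (35 mm high) towards the robot. On it: a row of three equal aluminium dials 105 mm apart and, above them, the bolt.
- left_grip (a point): Left dial (left as seen from the robot): point on its axis 31 mm out from the panel, the height to grip. Axes are the panel's and do not turn with the dial: x up the slope, y left along the row, z straight out of the panel (the dial's axis). The dial's skirt is 68 mm across, 7 mm high; across it stands a bar 14 mm thick, its top 40 mm out from the panel.
- middle_grip (a point): The same point and axes of the middle dial, 105 mm right of the left one.
- right_grip (a point): The same point and axes of the right dial, 105 mm right of the middle one.
- left_pointer (a point): Tip of the left dial's pointer; turns with it. The bar runs from 24 mm behind the axis to 30 mm ahead of it and ends there in a low arrow point 38 mm from the axis, to which a black line on the bar runs: that end shows the number.
- middle_pointer (a point): Tip of the middle dial's pointer. Ten white ticks on the panel round each dial are the numbers 0 to 9, clockwise as seen facing the panel, 36 degrees apart: 0 is the double tick straight up the slope, 5 the longer single tick opposite.
- right_pointer (a point): Tip of the right dial's pointer.
- dial_left (a joint): Angle of the left dial, rad: 0 with its pointer at number 0 (up the slope), growing clockwise seen facing the panel; number k is at 0.6283 k (3 is 1.885). Turns endlessly both ways, so the reading repeats every 2 pi (from -6 to 13). Stays where left; about 0.1 N m turns it. Must be within some 7 degrees for the bolt to go.
- dial_middle (a joint): Angle of the middle dial, rad, as for the left (7 is 4.398). Must be within some 7 degrees for the bolt to go.
- dial_right (a joint): Angle of the right dial, rad, as for the left (6 is 3.770). Worn: its inner wheel sits askew, so it comes true at an unknown place up to 0.26 rad (15 degrees) either side of 6, and within some 7 degrees of that place. With the other two right, turning it slowly through there lets the bolt jump, which then locks all three dials.
- bolt_knob (a point): Middle of the bolt's round steel knob, 28 mm across, top 46 mm out from the panel; this point is 31 mm out and moves with the bolt; axes as the panel's. The bolt is a bar 230 mm long, 22 mm wide, top 10 mm out, sliding along y 73 mm up the slope from the dials' axes, in guides 15 mm high, 85 mm to either side of the knob.
- bolt (a joint): How far the bolt is drawn to the right (panel -y), m: about 0.002 while locked (stopped by the dials' wheels); a light spring (3 N, falling to nothing at full draw) makes it jump to about 0.017 when the code is right; 0.028 is fully open against a hard stop. Takes under 3 N to draw from there and stays where it is left.
- jar_near: Loose glass culture jar with white lid, 66 mm across, 105 mm tall, standing left of the case; origin at the middle of its underside.
- jar_far: Another such jar, standing right of the case.
- dishes: Stack of three clear culture dishes, 90 mm across, 42 mm high, on the case's flat top behind the panel; origin at the middle of its underside.
- label_roll: Roll of paper labels standing on end, 80 mm across, 55 mm high, right of the case; origin at the middle of its underside.
- driver: Screwdriver, 180 mm long, lying on the bench behind the case; origin under its middle.
- forceps: Steel forceps, 140 mm long, 7 mm thick, lying on the case's flat top, right of the dishes; origin under the middle.

How it is judged:
At the end, for the whole second after the job is handed in: The left dial stands at 3 and the middle at 7 (within 0.20 rad), the right at its true place by 6 (within 0.46 rad of the number), and the bolt is drawn fully to the right (25 mm or more of its 28 mm) and at rest ((value of joint dial_left between -4.5982 and -4.1982 rad or value of joint dial_left between 1.685 and 2.085 rad or value of joint dial_left between 7.9681 and 8.3681 rad) and (value of joint dial_middle between -2.085 and -1.685 rad or value of joint dial_middle between 4.1982 and 4.5982 rad or value of joint dial_middle between 10.4814 and 10.8814 rad) and (value of joint dial_right between -2.9733 and -2.0533 rad or value of joint dial_right between 3.3099 and 4.2299 rad or value of joint dial_right between 9.5931 and 10.5131 rad) and value of joint bolt above 0.025 m and velocity of joint bolt below 0.01 m/s); the robot touches nothing.
It fails at once if a jar or the dishes are tipped or shifted more than 30 mm, or the label roll or a tool more than 40 mm (distance of any of jar_near, jar_far, dishes from where it was at the start of the episode above 0.03 m or distance of any of label_roll, driver, forceps from where it was at the start of the episode above 0.04 m or angle between any of jar_near, jar_far, dishes's own z axis and vertical above 0.35 rad).
It also fails if it takes over 64 s, if anything falls off the work surface, if the arm or the gripper's body presses on something with over 40 N, if the wrist force passes 120 N, or if a joint passes its speed limit or range.

## Robot

A 7-joint arm with a two-finger parallel gripper is mounted at the origin on the work surface. World frame = base frame: x ahead of the robot, y to its left, z up, the work surface at z = 0. Lengths are in m, angles in rad, forces in N, time in s.
With the tool pointing down it reaches from about 0.4 to 0.875 m from the base axis. Payload 19.3 kg.
Tool frame: the origin (TCP) lies midway between the tips of the shut fingers; the grasp point (between the pads) lies 19 mm behind it; z points along the fingers, y is the line along which they close (so a half turn about z gives the same grasp; the last joint's range is limited). The gripper opens to 85 mm and grips with 20 to 120 N. Pads are 22 mm wide; open, the fingers measure 114 mm over their backs; the gripper's body (76 mm by 85 mm) begins 54 mm behind the grasp point. The pads swing forward as they close: fully open they stand 13 mm farther back than shut.
Start: joints at [-1.197, 0.521, -0.036, 1.599, 0.021, 1.021, -0.113], TCP at [0.268, 0.564, 0.231] pointing down, gripper open.
Joint ranges: [-2.91, 2.91], [-0.3, 2.13], [-1.5, 1.42], [0.17, 2.43], [-1.26, 4.41], [0.16, 1.93], [-2.52, 2.52]. Speed limits (rad/s): [1.89, 1.89, 2.39, 2.39, 3.01, 3.01, 3.01].

## Interface

Orientations are given as [roll, pitch, yaw] about the fixed x, y, z axes, in that order (R = Rz(yaw) Ry(pitch) Rx(roll)).
In Python, from workcell import bot gives the robot as it stands.
- The arm moves only by the tool move_arm, never from a script. Its argument "moves" is a list that holds one entry, the list of rows, each a list of 7 numbers: the opening, from 0 (shut) to 1 (fully open), then the shift along the tool's x, y, z in units of 1000 mm (1.0 is 1000 mm), then the turn, a rotation vector about the tool's x, y, z in units of 2 pi rad (1.0 is 2 pi rad). A call has 1 to 5 rows; each row is the pose to reach, as a shift and turn from the pose commanded when the call began, along the tool's axes at that moment, turning the shorter way round; what a row does not reach only later rows make up. A row lasts 1/10 s, in which the tool goes at most 50 mm and 8.59 degrees, less where a joint would pass 70% of its speed; a pose out of reach is approached as far as the arm can. A call with a number of a shift or a turn outside -1 to 1 is refused whole. A call with a gripper value outside its range is refused whole. The fingers move at their own pace and stop on an object; "force" is the grip in N (left out, the last holds). Time passes only in rows, so rows that repeat a pose let the fingers close. It gives the time, the measured TCP pose, the force, the opening and the grip force at its end, in the units of the state.
- bot.observe(): the state, without advancing time (a new reading comes with each control period).
- bot.grab_frame(name): name is "scene" or "side" or "wrist"; returns the picture (480x640x3 uint8, red, green, blue); there is no depth.
- bot.camera_params(name): a dict with "vertical_fov" (degrees; the focal length in pixels is half the picture's height over the tangent of half this angle, whatever the lens; pixels are square), "cx", "cy" (the principal point, pixels), "R" (3x3) and "t" (3): a world point X has camera coordinates R X + t. Camera axes: x right, y down, z forward; pixel columns grow to the right and rows downward; lengths in m; the calibration is good to about 2 mm. A picture is of the moment at which its call begins: read the wrist's pose just before it. camera_params takes no time and is no camera call; for the wrist camera it gives the pose at the moment of the call.
- bot.job_done(): hands the job in; it is judged then, once.
The state is a dict: "clock": time; "qpos": joint angles; "qd": joint speeds; "joint_efforts": joint torques, N m; "position": TCP position; "tool_rot": TCP orientation; "force": force on the tool from outside, world axes, zero at the start; "moment": the same for the moment, N m; "grip_width": finger opening in m; "finger_force": force on a finger pad.
Only numpy, scipy, OpenCV 4.12 (cv2) and the standard library are available. Lean on these libraries where they do the work, as an engineer would, in place of code of your own. Each camera call takes 0.05 s, during which the arm holds its last target. There are 200 camera calls.

## Working session

There is one attempt and no reset: what is moved stays moved. The work goes in short steps, Python scripts to look and compute and a tool call to move; the robot and the scene stay as the last step left them, time stands still between calls to the robot, and variables do not carry over. Pictures are saved under pics/ and viewed, at most 10 in all, crops included, and the job is handed in when it is done.

Besides the shell and the picture viewer there is one more tool, called after "Request:" by a JSON object that holds its "method" and its "body". move_arm: Moves the arm, as the interface text tells. Shifts and turns lie within -1 to 1; 1 stands for 1000 mm of shift or 2 pi rad of turn. Its arguments: {"type":"object","properties":{"moves":{"type":"array"},"force":{"type":"number"}},"required":["moves"]}

```bash
mkdir -p pics; ls; python3 - <<'E'
from workcell import bot
import cv2,numpy as np
for n in ["scene","side","wrist"]:
    p=bot.camera_params(n); print(n,p)
    cv2.imwrite(f"pics/{n}0.png",bot.grab_frame(n)[:,:,::-1])
print(bot.observe())
E
```

```text
pics
scene {'vertical_fov': 42.304828398170685, 'cx': 319.8674085561533, 'cy': 244.4687793426076, 'R': array([[ 0.44839792,  0.89382397, -0.0042441 ],
       [ 0.7002527 , -0.3542335 , -0.61981028],
       [-0.55550469,  0.2749497 , -0.78474021]]), 't': array([-0.29290529, -0.36217428,  1.66049755])}
side {'vertical_fov': 49.58602824786486, 'cx': 335.7714553471277, 'cy': 240.22014594749425, 'R': array([[ 0.92608012, -0.37706746, -0.01399059],
       [-0.24582416, -0.57478602, -0.78050722],
       [ 0.28626228,  0.72625144, -0.6249902 ]]), 't': array([-0.53636208,  0.26779107,  1.04607682])}
wrist {'vertical_fov': 68.94424385292933, 'cx': 314.2490090464973, 'cy': 236.70821285307656, 'R': array([[ 4.29213214e-01,  9.03203198e-01, -1.88535191e-05],
       [ 8.56036465e-01, -4.06792348e-01,  3.18938171e-01],
       [ 2.88058307e-01, -1.36908617e-01, -9.47775523e-01]]), 't': array([-0.62390482, -0.04029284,  0.37966667])}
{'clock': 0.15, 'qpos': array([-1.19718795,  0.52184967, -0.03631876,  1.59982833,  0.02120604,
        1.02108937, -0.11279262]), 'qd': array([ 9.25932381e-04, -2.65542084e-03, -8.22456154e-04, -2.02703515e-03,
       -3.57351507e-04,  5.16230654e-04, -5.56229530e-06]), 'joint_efforts': array([ 1.25809573e-03, -9.27390933e+01,  1.98025413e+00, -3.70057333e+01,
        1.78616942e-02,  6.25361790e-03, -5.74937235e-05]), 'position': array([0.26829805, 0.56423485, 0.23089259]), 'tool_rot': array([-3.14080533e+00,  6.04471972e-05,  2.69777412e+00]), 'force': array([ 1.15819241, -0.01717026,  0.15914934]), 'moment': array([ 0.04729369,  0.05452304, -0.01699082]), 'finger_force': 0.0, 'grip_width': 0.08509011886888503}
```

View pics/scene0.png

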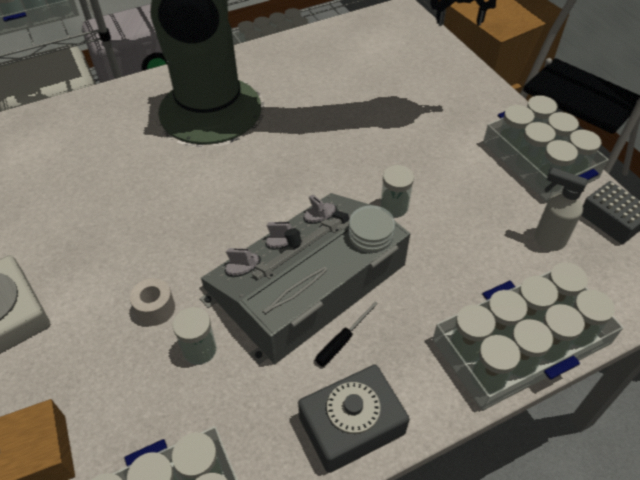

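View pics/side0.png

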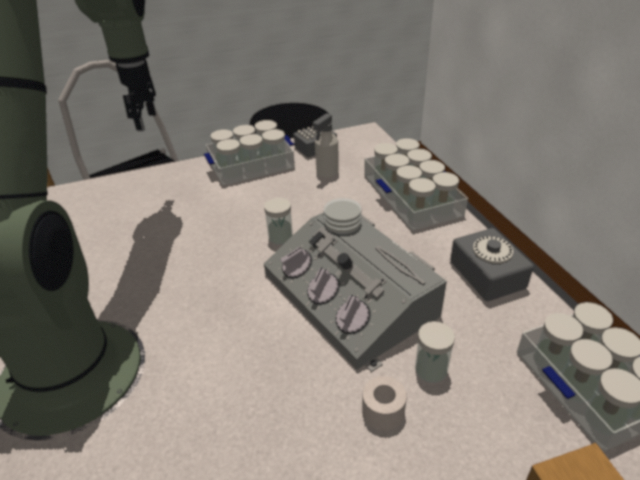

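The scene view shows the dials at about (320,210), (278,236) and (241,262), left to right, with the knob at (292,238). In the side view they are at (295,263), (321,286) and (352,314), with the knob at (344,261).

```bash
cat > h.py <<'E'
from workcell import bot
import cv2,numpy as np
from scipy.spatial.transform import Rotation as Ro
from scipy.optimize import least_squares
def K(p):
    f=240/np.tan(np.radians(p["vertical_fov"])/2); return np.array([[f,0,p["cx"]],[0,f,p["cy"]],[0,0,1]])
def P(p): return K(p)@np.c_[p["R"],p["t"]]
def proj(p,X):
    q=(np.c_[np.atleast_2d(X),np.ones(len(np.atleast_2d(X)))])@P(p).T; return q[:,:2]/q[:,2:]
def tri(ps,uv):
    A=np.vstack([np.outer(u,P(p)[2])-P(p)[:2] for p,u in zip(ps,uv)])
    v=np.linalg.svd(A)[2][-1]; return v[:3]/v[3]
def casefr(x,y,yaw):
    "returns R,t of case; panel axes"
    R=Ro.from_euler('z',yaw).as_matrix(); c,s=np.cos(np.radians(27)),np.sin(np.radians(27))
    Rp=R@np.array([[c,0,-s],[0,1,0],[s,0,c]]); return R,np.array([x,y,0]),Rp
def plan(pos,Rt,s=None):
    "shift (m) and rotvec/2pi in tool axes from measured pose to target"
    s=s or bot.observe(); R0=Ro.from_euler('xyz',s["tool_rot"])
    return R0.inv().apply(pos-s["position"]), (R0.inv()*Rt).as_rotvec()/(2*np.pi)
E
python3 - <<'E'
from h import *
S,D=bot.camera_params("scene"),bot.camera_params("side")
for n,a,b in [("L",(320,210),(295,263)),("M",(278,236),(321,286)),("R",(241,262),(352,314)),("knob",(292,238),(344,261)),("toprightback",(275,335),(443,278)),
  ("jarfar lid",(192,324),(436,336)),("jarnear lid",(398,176),(278,208)),("dishes top",(372,226),(343,213)),("roll top",(151,295),(385,396)),("lowR",(204,280),(362,350))]:
    X=tri([S,D],[a,b]); print(n,X.round(3),(proj(S,X)[0]-a).round(1))
for n,(x,y,w,h) in {"scene":(190,180,160,120),"side":(250,210,160,120)}.items():
    im=cv2.imread(f"pics/{n}0.png")[y:y+h,x:x+w]; cv2.imwrite(f"pics/c_{n}.png",cv2.resize(im,None,fx=5,fy=5,interpolation=cv2.INTER_CUBIC))
E
```

```text
L [0.506 0.074 0.064] [-0.3  0.7]
M [ 0.533 -0.036  0.071] [ 0.5 -1.1]
R [ 0.562 -0.133  0.07 ] [ 0. -0.]
knob [ 0.589 -0.029  0.12 ] [ 0.2 -0.4]
toprightback [ 0.767 -0.146  0.105] [ 0.4 -0.7]
jarfar lid [ 0.675 -0.272  0.099] [ 0.1 -0.1]
jarnear lid [0.524 0.256 0.099] [-0.5  1.3]
dishes top [0.647 0.119 0.136] [-0.2  0.5]
roll top [ 0.544 -0.321  0.049] [-0.4  0.6]
lowR [ 0.552 -0.211  0.046] [ 0.5 -0.8]
```

View pics/c_side.png

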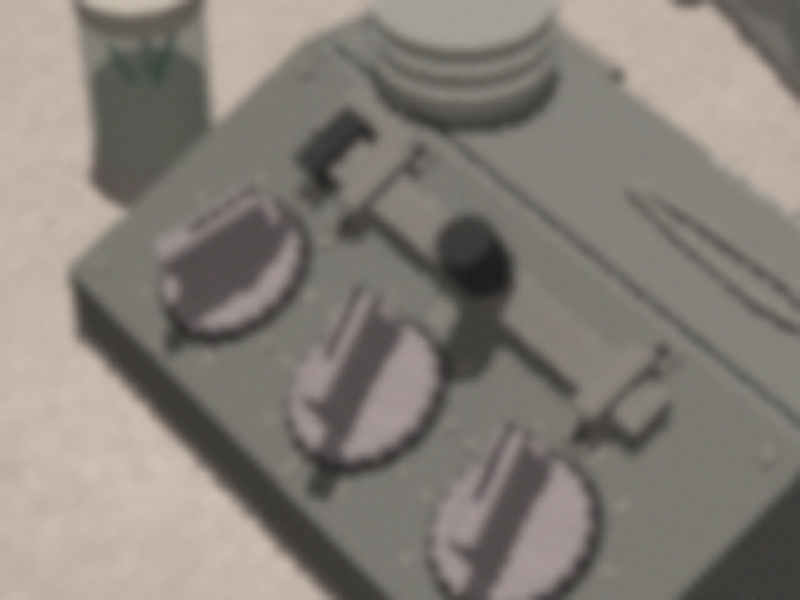

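The side crop shows the dial bars, but the pointer ends aren't clear, so I need a close view from above the panel.

```bash
python3 - <<'E'
from h import *
s=bot.observe(); R0=Ro.from_euler('xyz',s["tool_rot"]); W=bot.camera_params("wrist")
C=-W["R"].T@W["t"]; print("cam centre in tool",R0.inv().apply(C-s["position"]).round(3)); print("cam axes in tool",(W["R"]@R0.as_matrix()).round(3))
R,_,Rp=casefr(0,0,.265); xp,yp,zp=Rp.T
Rt=Ro.from_matrix(np.c_[yp,xp,-zp]); M=np.array([.534,-.032,.07])
print(zp)
for h in (.15,):
    tgt=M+zp*h; print(tgt); print(plan(tgt,Rt))
E
```

```text
cam centre in tool [ 0.083 -0.001 -0.142]
cam axes in tool [[ 0.     1.    -0.001]
 [-0.948 -0.    -0.319]
 [-0.319  0.001  0.948]]
[-0.43814283 -0.11890432  0.89100652]
[ 0.46827858 -0.04983565  0.20365098]
(array([-0.44428094, -0.46868701,  0.02763748]), array([-0.07037747, -0.03224793,  0.13459464]))
```

Request:
{"method": "move_arm", "body": {"moves": [[[0.5, -0.444, -0.469, 0.028, -0.0704, -0.0322, 0.1346], [0.5, -0.444, -0.469, 0.028, -0.0704, -0.0322, 0.1346], [0.5, -0.444, -0.469, 0.028, -0.0704, -0.0322, 0.1346], [0.5, -0.444, -0.469, 0.028, -0.0704, -0.0322, 0.1346], [0.5, -0.444, -0.469, 0.028, -0.0704, -0.0322, 0.1346]]]}}

```text
clock: 0.65
position: [0.3453, 0.3262, 0.2205]
tool_rot: [2.776, 0.034, 2.033]
force: [1.9, -0.3, -0.1]
grip_width: 0.0423
finger_force: 0.0
```

```bash
cat > go.py <<'E'
from h import *
import sys
R,_,Rp=casefr(0,0,.265); xp,yp,zp=Rp.T
Rt=Ro.from_matrix(np.c_[yp,xp,-zp]); M=np.array([.534,-.032,.07])
print([x.round(4) for x in plan(M+.15*zp,Rt)],bot.observe()["clock"],bot.observe()["qpos"].round(2))
E
python3 go.py
```

```text
[array([-0.3907, -0.0645,  0.0078]), array([-0.0163, -0.0077,  0.0308])] 0.65 [-1.33  0.17  0.33  2.27  0.38  0.44 -0.87]
```

Request:
{"method": "move_arm", "body": {"moves": [[[0.5, -0.391, -0.0645, 0.008, -0.0163, -0.0077, 0.0308], [0.5, -0.391, -0.0645, 0.008, -0.0163, -0.0077, 0.0308], [0.5, -0.391, -0.0645, 0.008, -0.0163, -0.0077, 0.0308], [0.5, -0.391, -0.0645, 0.008, -0.0163, -0.0077, 0.0308], [0.5, -0.391, -0.0645, 0.008, -0.0163, -0.0077, 0.0308]]]}}

```text
clock: 1.15
position: [0.3849, 0.2192, 0.213]
tool_rot: [2.68, 0.006, 1.844]
force: [-0.2, -0.0, -0.0]
grip_width: 0.0428
finger_force: 0.0
```

```bash
python3 go.py
```

```text
[array([-0.2815,  0.0021,  0.0133]), array([-0.0016,  0.0003,  0.0015])] 1.15 [-1.01  0.1   0.19  2.43  0.79  0.32 -1.27]
```

Request:
{"method": "move_arm", "body": {"moves": [[[0.5, -0.28, 0.03, -0.03, 0, 0, 0], [0.5, -0.28, 0.03, -0.03, 0, 0, 0], [0.5, -0.28, 0.03, -0.03, 0, 0, 0], [0.5, -0.28, 0.03, -0.03, 0, 0, 0], [0.5, -0.28, 0.03, -0.03, 0, 0, 0]]]}}

```text
clock: 1.65
position: [0.4231, 0.1054, 0.2288]
tool_rot: [2.688, 0.005, 1.842]
force: [-0.4, 1.5, -0.8]
grip_width: 0.0431
finger_force: 0.0
```

```bash
python3 go.py
```

```text
[array([-0.1615, -0.0095,  0.0242]), array([-0.0027,  0.0003,  0.0012])] 1.65 [-0.43  0.04 -0.01  2.42  0.33  0.25 -0.47]
```

Request:
{"method": "move_arm", "body": {"moves": [[[0.5, -0.17, 0.02, 0.0, 0, 0, 0], [0.5, -0.17, 0.02, 0.0, 0, 0, 0], [0.5, -0.17, 0.02, 0.0, 0, 0, 0], [0.5, -0.17, 0.02, 0.0, 0, 0, 0], [0.5, -0.17, 0.02, 0.0, 0, 0, 0]]]}}

```text
clock: 2.15
position: [0.473, -0.0198, 0.2354]
tool_rot: [2.692, 0.006, 1.843]
force: [0.7, 1.6, 0.7]
grip_width: 0.0426
finger_force: 0.0
```

```bash
python3 go.py; python3 - <<'E'
from h import *
import json
W=bot.camera_params("wrist"); im=bot.grab_frame("wrist")[:,:,::-1]
cv2.imwrite("pics/w1raw.png",im); json.dump({k:np.array(v).tolist() for k,v in W.items()},open("w1.json","w"))
cv2.imwrite("pics/w1.png",cv2.resize(im,(800,600),interpolation=cv2.INTER_CUBIC))
E
```

```text
[array([-0.0275, -0.0253,  0.0232]), array([-0.0034,  0.0003,  0.0014])] 2.15 [ 0.02  0.11 -0.03  2.31 -0.36  0.3   0.59]
```

View pics/w1.png

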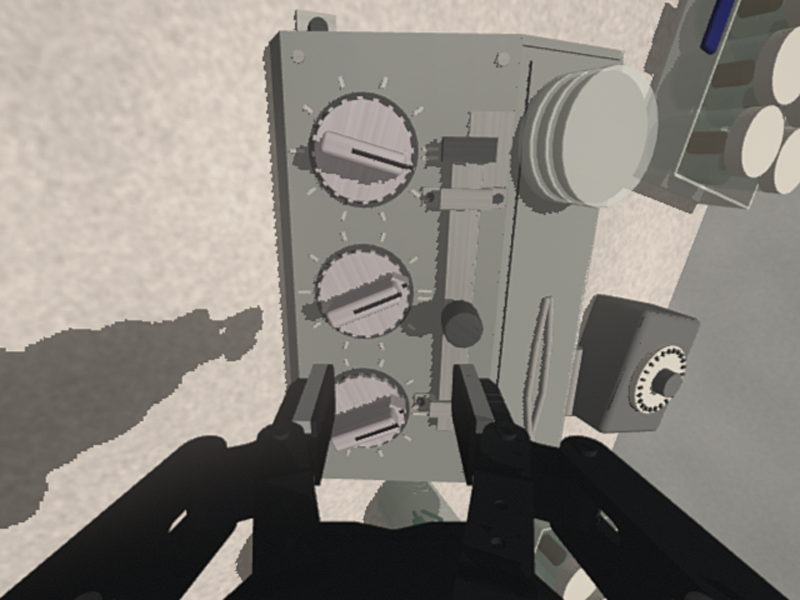

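The wrist view is upright enough to read: up-slope is image right and the robot's left is image top. Dial centres are at about (363,150), (364,292) and (368,410), the knob at (465,323). The pointers are all near 0: left slightly clockwise, middle and right slightly anticlockwise.

```bash
cat > fit.py <<'E'
from h import *
import json
W={k:np.array(v) for k,v in json.load(open("w1.json")).items()}; D=bot.camera_params("side")
def panel(v,a,b,c): # a slope from dials axes, b left of middle dial, c out
    R,t,Rp=casefr(*v[:3]); return R@np.array([-.12,0,.035])+t+Rp@np.array([v[3]+a,b+v[4],c])
k=.8; obs=[]
for b,w,d in [(.105,(363,150),(232,268)),(0,(364,292),(368,383)),(-.105,(369,410),(515,523))]:
    obs+= [(W,(0,b,.006),np.array(w)*k),(D,(0,b,.006),np.array(d)/5+(250,210))]
obs+=[(W,(.073,None,.046),np.array((466,323))*k),(D,(.073,None,.044),np.array((470,243))/5+(250,210))]
def corner(v,y): 
    R,t,_=casefr(*v[:3]); return R@np.array([-.12,y,.035])+t
def res(v):
    r=[proj(p,panel(v,a,v[5] if b is None else b,c))[0]-u for p,(a,b,c),u in obs]
    r.append(proj(W,corner(v,.18))[0]-np.array((281,33))*k)
    return np.ravel(r)
f=least_squares(res,[.62,0,.265,.05,0,0],loss='soft_l1')
v=f.x
if __name__=="__main__":
    print(v.round(4)); print(res(v).reshape(-1,2).round(1).tolist())
    np.save("v.npy",v)
    R,t,Rp=casefr(*v[:3])
    def ang(b,tip,c):
        # intersect pixel ray with plane at height c above panel
        C=-W["R"].T@W["t"]; d=W["R"].T@np.linalg.inv(K(W))@np.array([tip[0]*k,tip[1]*k,1])
        o=panel(v,0,b,c); n=Rp[:,2]; X=C+d*(n@(o-C))/(n@d); q=Rp.T@(X-o); return q
    for b,pts in [(.105,[(413,167,.03),(352,151,.04),(408,167,.04)]),(0,[(408,281,.02),(356,312,.04),(402,292,.04)]),(-.105,[(357,439,.04),(402,425,.04)])]:
        for u in pts:
            q=ang(b,u[:2],u[2]); print(b,u,q.round(4),"deg cw",np.degrees(np.arctan2(-q[1],q[0])).round(1))
    for b in (.105,0,-.105): print(panel(v,0,b,.031).round(4))
    print("knob",panel(v,.073,v[5],.031).round(4))
E
python3 fit.py
python3 - <<'E'
import cv2
im=cv2.imread("pics/w1raw.png")[50:370,215:395]; cv2.imwrite("pics/w1c.png",cv2.resize(im,None,fx=1.87*1,fy=1.87,interpolation=cv2.INTER_CUBIC) if 0 else cv2.rotate(cv2.resize(im,None,fx=2.5,fy=2.5,interpolation=cv2.INTER_CUBIC),cv2.ROTATE_90_COUNTERCLOCKWISE))
E
```

```text
[ 0.61   -0.0079  0.2812  0.0514  0.0012 -0.0088]
[[-0.9, 0.5], [-1.8, -1.1], [1.4, 0.8], [-1.7, 0.4], [-0.1, -0.6], [-0.5, -0.2], [0.5, 0.5], [-2.8, -1.8], [0.5, -0.0]]
0.105 (413, 167, 0.03) [ 0.0352 -0.0101 -0.    ] deg cw 15.9
0.105 (352, 151, 0.04) [-0.0032  0.0002  0.    ] deg cw -176.8
0.105 (408, 167, 0.04) [ 0.0318 -0.0096 -0.    ] deg cw 16.8
0 (408, 281, 0.02) [ 0.0326  0.0141 -0.    ] deg cw -23.4
0 (356, 312, 0.04) [-0.0043 -0.0027  0.    ] deg cw 148.1
0 (402, 292, 0.04) [0.0282 0.0123 0.    ] deg cw -23.5
-0.105 (357, 439, 0.04) [-0.007  -0.0046 -0.    ] deg cw 146.8
-0.105 (402, 425, 0.04) [0.0283 0.0087 0.    ] deg cw -17.0
[0.4957 0.0696 0.086 ]
[ 0.5249 -0.0312  0.086 ]
[ 0.554  -0.1321  0.086 ]
knob [ 0.5898 -0.0217  0.1191]
```

View pics/w1c.png

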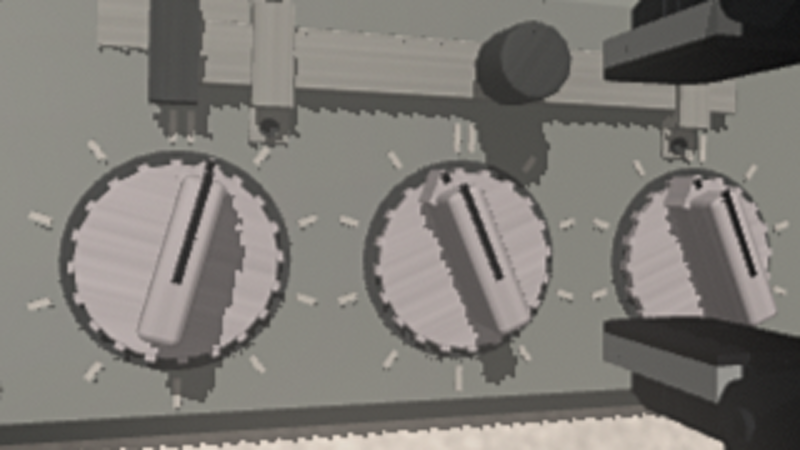

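```bash
cat > go.py <<'E'
from h import *
import sys
from fit import panel
v=np.load("v.npy"); Rp=casefr(*v[:3])[2]; xp,yp,zp=Rp.T
B0=Ro.from_matrix(np.c_[yp,xp,-zp])
def T(a,b,out,ang): return panel(v,a,b,out),B0*Ro.from_euler('z',ang,degrees=True)
def where():
    s=bot.observe(); q=Rp.T@(s["position"]-panel(v,0,0,0)); r=(B0.inv()*Ro.from_euler('xyz',s["tool_rot"])).as_euler('zyx',degrees=True)
    F=Rp.T@s["force"]; m=Rp.T@s["moment"]
    return f"t={s['clock']:.2f} panel mm {(q*1e3).round(1)} zyx deg {r.round(1)} F {F.round(1)} M {m.round(2)} w {s['grip_width']*1e3:.1f} ff {s['finger_force']:.0f} q {s['qpos'].round(2)}"
if __name__=="__main__":
    print(where())
    A=list(map(float,sys.argv[1:]))
    for i in range(0,len(A),4): # a,b,out in mm; angle deg
        p,r=T(A[i]/1e3,A[i+1]/1e3,A[i+2]/1e3,A[i+3]); print(A[i:i+4],[x.round(4).tolist() for x in plan(p,r)])
E
python3 go.py 0 105 75 -74 0 105 12 -74
```

```text
t=2.20 panel mm [ 26.9  19.3 185.7] zyx deg [ 0.2 -0.7  1.1] F [-2.3 -5.9  0.9] M [-0.29  0.59  0.01] w 42.5 ff 0 q [ 0.03  0.11 -0.03  2.31 -0.37  0.3   0.61]
[0.0, 105.0, 75.0, -74.0] [[0.087, -0.0251, 0.1101], [-0.004, -0.0002, -0.2061]]
[0.0, 105.0, 12.0, -74.0] [[0.0878, -0.0239, 0.1731], [-0.004, -0.0002, -0.2061]]
```

Request:
{"method": "move_arm", "body": {"moves": [[[0.5, 0.087, -0.025, 0.11, -0.004, 0, -0.206], [0.5, 0.087, -0.025, 0.11, -0.004, 0, -0.206], [0.5, 0.087, -0.025, 0.11, -0.004, 0, -0.206], [0.5, 0.087, -0.025, 0.11, -0.004, 0, -0.206], [0.5, 0.087, -0.025, 0.11, -0.004, 0, -0.206]]], "force": 40}}

```text
clock: 2.7
position: [0.4775, 0.0601, 0.1528]
tool_rot: [2.753, 0.12, 2.198]
force: [-0.1, 1.7, -0.5]
grip_width: 0.0427
finger_force: 0.0
```

```bash
python3 go.py 0 105 75 -74
```

```text
t=2.70 panel mm [ 12.4 100.9  99.7] zyx deg [-20.9   1.4   3.8] F [ 0.1  1.7 -0.6] M [-0.04  0.37  0.02] w 42.7 ff 0 q [-0.46  0.31  0.3   2.37 -1.16  0.16  1.58]
[0.0, 105.0, 75.0, -74.0] [[0.0071, -0.0088, 0.0256], [-0.0044, -0.0107, -0.1476]]
```

```bash
cat > kin.py <<'E'
from h import *
D=[([-1.19719,.52185,-.03632,1.59983,.02121,1.02109,-.11279],[.2683,.56423,.2309],[-3.1408,0,2.69777]),
([-1.33,.17,.33,2.27,.38,.44,-.87],[.3453,.3262,.2205],[2.776,.034,2.033]),
([-1.01,.10,.19,2.43,.79,.32,-1.27],[.3849,.2192,.213],[2.68,.006,1.844]),
([-.43,.04,-.01,2.42,.33,.25,-.47],[.4231,.1054,.2288],[2.688,.005,1.842]),
([.02,.11,-.03,2.31,-.36,.30,.59],[.473,-.0198,.2354],[2.692,.006,1.843]),
([-.46,.31,.30,2.37,-1.16,.16,1.58],[.4775,.0601,.1528],[2.753,.12,2.198])]
s=bot.observe(); D.append((s["qpos"],s["position"],s["tool_rot"]))
import itertools
def frames(q,sg):
    R=Ro.identity(); out=[]
    for i,a in enumerate('zyzyzyz'):
        R=R*Ro.from_euler(a,sg[i]*q[i]); out.append(R)
    return out
if __name__=="__main__":
    best=[]
    for sg in itertools.product([1,-1],repeat=7):
        Rel=Ro.concatenate([frames(q,sg)[-1].inv()*Ro.from_euler('xyz',r) for q,p,r in D])
        m=Rel.mean(); best.append((np.max((m.inv()*Rel).magnitude()),sg,m.as_matrix().round(2).tolist()))
    best.sort(key=lambda b:b[0]); print(best[:4])
E
python3 kin.py
```

```text
[(np.float64(0.011295300614780499), (-1, 1, -1, 1, -1, 1, -1), [[-0.0, -1.0, -0.0], [1.0, -0.0, 0.0], [-0.0, -0.0, 1.0]]), (np.float64(0.3755363343470978), (-1, 1, 1, 1, -1, 1, -1), [[-0.24, -0.97, 0.03], [0.96, -0.24, -0.16], [0.17, -0.0, 0.99]]), (np.float64(0.3877652728769426), (-1, 1, -1, -1, -1, -1, -1), [[-0.03, -0.42, -0.91], [1.0, 0.03, -0.04], [0.04, -0.91, 0.42]]), (np.float64(0.48164809827592125), (-1, 1, 1, -1, -1, -1, -1), [[-0.27, -0.39, -0.88], [0.95, -0.22, -0.2], [-0.12, -0.89, 0.44]])]
```

```bash
cat >> kin.py <<'E'
SG=(-1,1,-1,1,-1,1,-1); TO=Ro.from_matrix([[0,-1,0],[1,0,0],[0,0,1]])
def cols(q):
    F=[f.as_matrix() for f in frames(q,SG)]
    return np.column_stack([[0,0,1],F[0][:,1],F[2][:,2],F[2][:,0],F[2][:,1],F[4][:,2],F[4][:,0],F[4][:,1],F[6][:,2],F[5][:,0]])
A=np.vstack([cols(q) for q,p,r in D]); y=np.concatenate([p for q,p,r in D])
Lk=np.linalg.solve(A.T@A+1e-5*np.eye(A.shape[1]),A.T@y)
lo=np.array([-2.91,-.3,-1.5,.17,-1.26,.16,-2.52]); hi=np.array([2.91,2.13,1.42,2.43,4.41,1.93,2.52])
def fk(q): return cols(q)@Lk, frames(q,SG)[-1]*TO
def ik(p,R,q0):
    def r(q):
        pp,RR=fk(q); return np.r_[(pp-p)*20,(R.inv()*RR).as_rotvec()*5,(q-q0)*1e-3]
    f=least_squares(r,np.clip(q0,lo+.03,hi-.03),bounds=(lo+.02,hi-.02)); pp,RR=fk(f.x)
    return f.x,np.linalg.norm(pp-p)*1e3,np.degrees((R.inv()*RR).magnitude())
E
cat > t.py <<'E'
from kin import *; from go import T
print(Lk.round(3),np.abs(A@Lk-y).max())
rng=np.random.default_rng(0); qn=bot.observe()["qpos"]
for nm,b,angs in [("L",105,(-74,18,106,198)),("M",0,(65,-18,-115,162)),("R",-105,(69,-54,-75,-111,126,105))]:
  for ang in angs:
    for tilt in (0,8):
      p,Rt=T(0,b/1e3,.012,ang)
      if tilt: Rt=Ro.from_rotvec(np.radians(tilt)*Ro.from_euler('z',np.load("v.npy")[2]).apply([0,1,0]))*Rt
      best=min((ik(p,Rt,q0) for q0 in [qn]+[rng.uniform(lo,hi) for _ in range(5)]),key=lambda o:o[1]+o[2])
      print(nm,ang,tilt,best[0].round(2),round(best[1],1),round(best[2],1))
E
python3 t.py
```

```text
[ 0.311 -0.02   0.548 -0.009 -0.033  0.414 -0.004 -0.005  0.346 -0.001] 0.0021080566009200608
L -74 0 [-0.46  0.52  0.28  2.26 -1.2   0.18  2.5 ] 17.9 9.2
L -74 8 [ 0.07  0.54 -0.39  2.3   1.6   0.18 -0.23] 0.0 0.0
L 18 0 [ 0.73  1.1  -1.48  2.39  1.81  1.1  -1.84] 0.0 0.0
L 18 8 [ 0.59  0.82 -1.17  2.28  1.55  0.74 -1.7 ] 0.0 0.0
L 106 0 [ 0.16  0.58 -0.49  2.4   2.42  0.34  2.12] 0.0 0.0
L 106 8 [ 0.03  0.54 -0.34  2.33  2.    0.18  2.5 ] 3.7 1.9
L 198 0 [ 0.54  0.76 -1.04  2.39  1.96  0.64  1.06] 0.0 0.0
L 198 8 [ 0.62  0.86 -1.23  2.28  1.55  0.8   1.45] 0.0 0.0
M 65 0 [0.05 0.56 0.01 2.32 3.83 0.24 1.63] 0.0 0.0
M 65 8 [-0.11  0.56  0.15  2.22 -1.24  0.18  0.36] 0.9 0.5
M -18 0 [ 0.91  0.92 -1.24  2.3   1.79  0.7  -0.97] 0.0 0.0
M -18 8 [ 0.49  0.62 -0.63  2.22  1.31  0.26 -0.65] 0.0 0.0
M -115 0 [ 0.4   0.59 -0.44  2.31  2.69  0.18 -0.31] 0.0 0.0
M -115 8 [ 0.39  0.58 -0.49  2.23  1.23  0.18  1.11] 0.0 0.0
M 162 0 [ 0.19  0.56 -0.18  2.31  3.48  0.18  0.31] 0.0 0.0
M 162 8 [ 0.93  1.11 -1.48  2.2   1.53  1.05  2.42] 0.0 0.0
R 69 0 [ 0.92  0.76 -0.89  2.18  1.63  0.31 -2.17] 0.0 0.0
R 69 8 [-0.03  0.63  0.35  2.11 -1.24  0.38  0.46] 0.0 0.0
R -54 0 [ 1.18  1.18 -1.48  2.17  1.64  0.93  0.13] 0.0 0.0
R -54 8 [ 1.11  1.16 -1.48  2.07  1.46  1.04  0.23] 0.0 0.0
R -75 0 [ 0.81  0.7  -0.71  2.18  1.69  0.18  0.25] 0.0 0.0
R -75 8 [ 0.25  0.59 -0.05  2.1  -0.69  0.2   2.46] 0.0 0.0
R -111 0 [ 0.81  0.7  -0.71  2.18  1.69  0.18  0.88] 0.0 0.0
R -111 8 [ 0.59  0.63 -0.5   2.1   0.67  0.22  1.8 ] 0.0 0.0
R 126 0 [ 0.36  0.6  -0.12  2.18  4.39  0.18  0.22] 1.0 0.6
R 126 8 [-0.03  0.63  0.35  2.11 -1.24  0.38 -0.54] 0.0 0.0
R 105 0 [ 0.38  0.6  -0.14  2.13 -1.24  0.18 -0.07] 4.9 2.8
R 105 8 [-0.03  0.63  0.35  2.11 -1.24  0.38 -0.17] 0.0 0.0
```

```bash
cat > sim.py <<'E'
from kin import *
vmax=.07*np.array([1.89,1.89,2.39,2.39,3.01,3.01,3.01])
QC=np.zeros(7); W0=0.
def row(q,pc,Rc,p,R,qc=None,w=0):
    dp=p-pc; d=np.linalg.norm(dp); dr=(Rc.inv()*R).as_rotvec(); a=np.linalg.norm(dr)
    k=min(1,.05/max(d,1e-9)); ka=min(1,np.radians(8.59)/max(a,1e-9))
    p2=pc+dp*k; R2=Rc*Ro.from_rotvec(dr*ka)
    def r(x):
        pp,RR=fk(x); e=[(pp-p2)*20,(R2.inv()*RR).as_rotvec()*5,(x-q)*1e-2]
        if w: e.append((x-qc)*1e-2*w)
        return np.concatenate(e)
    L=np.maximum(lo,q-vmax); H=np.minimum(hi,q+vmax)
    f=least_squares(r,np.clip(q,L+1e-6,H-1e-6),bounds=(L-1e-5,H+1e-5)); 
    return f.x,*fk(f.x)
def call(q,pc,Rc,sh,turn,n=5,**k):
    p=pc+Rc.apply(sh); R=Rc*Ro.from_rotvec(np.array(turn)*2*np.pi)
    for _ in range(n): q,pc,Rc=row(q,pc,Rc,p,R,**k)
    return q,pc,Rc
if __name__=="__main__":
    for k in ({},dict(qc=(lo+hi)/2,w=.1),dict(qc=(lo+hi)/2,w=.3),dict(qc=np.array(D[0][0]),w=.1),dict(qc=np.array(D[0][0]),w=.3)):
        q=np.array(D[0][0]); p,R=fk(q); print(k)
        for i,(sh,tu) in enumerate([((-.444,-.469,.028),(-.0704,-.0322,.1346)),((-.391,-.0645,.008),(-.0163,-.0077,.0308)),((-.28,.03,-.03),(0,0,0)),((-.17,.02,0),(0,0,0)),((.087,-.025,.11),(-.004,0,-.206))]):
            q,p,R=call(q,p,R,sh,tu,**k); print(q.round(2),D[i+1][0],p.round(3))
E
python3 sim.py
```

```text
{}
[-1.35  0.17  0.36  2.27  0.38  0.43 -0.86] [-1.33, 0.17, 0.33, 2.27, 0.38, 0.44, -0.87] [0.346 0.326 0.22 ]
[-0.91  0.07  0.47  2.43  0.45  0.24 -0.63] [-1.01, 0.1, 0.19, 2.43, 0.79, 0.32, -1.27] [0.433 0.105 0.223]
[-0.25  0.08  0.37  2.22 -0.13  0.4   0.43] [-0.43, 0.04, -0.01, 2.42, 0.33, 0.25, -0.47] [ 0.493 -0.103  0.273]
[ 0.17  0.25  0.34  1.94 -0.46  0.6   1.02] [0.02, 0.11, -0.03, 2.31, -0.36, 0.3, 0.59] [ 0.541 -0.265  0.301]
[ 0.33  0.37 -0.06  2.15 -0.41  0.2   1.62] [-0.46, 0.31, 0.3, 2.37, -1.16, 0.16, 1.58] [ 0.55  -0.188  0.181]
{'qc': array([ 0.   ,  0.915, -0.04 ,  1.3  ,  1.575,  1.045,  0.   ]), 'w': 0.1}
[-1.32  0.17  0.32  2.27  0.39  0.44 -0.88] [-1.33, 0.17, 0.33, 2.27, 0.38, 0.44, -0.87] [0.346 0.326 0.22 ]
[-0.88  0.07  0.43  2.43  0.47  0.24 -0.64] [-1.01, 0.1, 0.19, 2.43, 0.79, 0.32, -1.27] [0.433 0.105 0.222]
[-0.22  0.09  0.34  2.22 -0.12  0.39  0.41] [-0.43, 0.04, -0.01, 2.42, 0.33, 0.25, -0.47] [ 0.494 -0.103  0.271]
[ 0.21  0.24  0.28  1.95 -0.43  0.59  1.  ] [0.02, 0.11, -0.03, 2.31, -0.36, 0.3, 0.59] [ 0.542 -0.264  0.3  ]
[ 0.38  0.37 -0.12  2.
[... 1332 characters left out ...]
37, -1.16, 0.16, 1.58] [ 0.55  -0.188  0.181]
{'qc': array([-1.19719,  0.52185, -0.03632,  1.59983,  0.02121,  1.02109,
       -0.11279]), 'w': 0.3}
[-1.35  0.17  0.36  2.27  0.38  0.43 -0.86] [-1.33, 0.17, 0.33, 2.27, 0.38, 0.44, -0.87] [0.346 0.326 0.22 ]
[-0.91  0.07  0.47  2.43  0.45  0.24 -0.63] [-1.01, 0.1, 0.19, 2.43, 0.79, 0.32, -1.27] [0.433 0.105 0.223]
[-0.25  0.08  0.37  2.22 -0.13  0.4   0.43] [-0.43, 0.04, -0.01, 2.42, 0.33, 0.25, -0.47] [ 0.493 -0.103  0.273]
[ 0.17  0.25  0.34  1.94 -0.46  0.6   1.02] [0.02, 0.11, -0.03, 2.31, -0.36, 0.3, 0.59] [ 0.541 -0.265  0.301]
[ 0.4   0.37 -0.14  2.15 -0.25  0.19  1.47] [-0.46, 0.31, 0.3, 2.37, -1.16, 0.16, 1.58] [ 0.551 -0.188  0.181]
```

```bash
cat > patch.py <<'E'
s=open('sim.py').read()
a=s.index("def row"); b=s.index("def call")
new='''def jac(q,e=1e-5):
    p,R=fk(q); J=np.zeros((6,7))
    for i in range(7):
        d=q.copy(); d[i]+=e; pp,RR=fk(d); J[:3,i]=(pp-p)/e; J[3:,i]=(RR*R.inv()).as_rotvec()/e
    return J,p,R
LAM=.01
def row(q,pc,Rc,p,R,qc=None,w=0,n=4):
    dp=p-pc; d=np.linalg.norm(dp); dr=(R*Rc.inv()).as_rotvec(); a=np.linalg.norm(dr)
    s=min(1,.05/max(d,1e-9),np.radians(8.59)/max(a,1e-9)) if JOINT else 1
    p2=pc+dp*min(s,.05/max(d,1e-9)); R2=Ro.from_rotvec(dr*min(s,np.radians(8.59)/max(a,1e-9)))*Rc
    q0=q.copy(); frozen=np.zeros(7,bool); x=q.copy()
    for _ in range(n):
        J,pp,RR=jac(x); e=np.r_[p2-pp,(R2*RR.inv()).as_rotvec()]
        free=np.ones(7,bool)
        for _ in range(3):
            Jf=J*free; Ji=Jf.T@np.linalg.inv(Jf@Jf.T+LAM**2*np.eye(6)); dq=Ji@e
            if w: dq=dq+(np.eye(7)-Ji@Jf)@((qc-x)*w*free)
            bad=((x+dq>hi)|(x+dq<lo))&free
            if not bad.any(): break
            free&=~bad
        x=np.clip(x+dq*free,lo,hi)
    r=max(1,np.max(np.abs(x-q0)/vmax)); x=q0+(x-q0)/r
    return x,*fk(x)
JOINT=True
'''
open('sim.py','w').write(s[:a]+new+s[b:])
E
python3 patch.py; time python3 sim.py | head -12
```

```text
{}
[-1.03  0.22  0.12  2.14  0.08  0.62 -0.18] [-1.33, 0.17, 0.33, 2.27, 0.38, 0.44, -0.87] [0.346 0.326 0.22 ]
[-0.49  0.25  0.18  2.12 -0.16  0.53  0.47] [-1.01, 0.1, 0.19, 2.43, 0.79, 0.32, -1.27] [0.495 0.125 0.22 ]
[-0.06  0.45  0.17  1.67 -0.29  0.83  0.94] [-0.43, 0.04, -0.01, 2.42, 0.33, 0.25, -0.47] [ 0.662 -0.055  0.265]
[ 0.13  0.69  0.18  1.22 -0.32  1.07  1.06] [0.02, 0.11, -0.03, 2.31, -0.36, 0.3, 0.59] [ 0.782 -0.176  0.279]
[ 0.2   0.67 -0.03  1.42 -0.19  0.85  1.71] [-0.46, 0.31, 0.3, 2.37, -1.16, 0.16, 1.58] [ 0.754 -0.138  0.211]
{'qc': array([ 0.   ,  0.915, -0.04 ,  1.3  ,  1.575,  1.045,  0.   ]), 'w': 0.1}
[-0.54  0.33 -0.59  2.01  0.36  0.77 -0.48] [-1.33, 0.17, 0.33, 2.27, 0.38, 0.44, -0.87] [0.331 0.38  0.221]
[ 0.08  0.35 -0.71  2.01  0.39  0.68 -0.11] [-1.01, 0.1, 0.19, 2.43, 0.79, 0.32, -1.27] [0.49  0.195 0.221]
[ 0.43  0.58 -0.81  1.59  0.44  0.96  0.28] [-0.43, 0.04, -0.01, 2.42, 0.33, 0.25, -0.47] [0.672 0.028 0.264]
[ 0.47  0.81 -0.85  1.15  0.54  1.22  0.47] [0.02, 0.11, -0.03, 2.31, -0.36, 0.3, 0.59] [ 0.801 -0.083  0.277]
[ 0.56  0.87 -1.03  1.36  0.73  1.1   1.02] [-0.46, 0.31, 0.3, 2.37, -1.16, 0.16, 1.58] [ 0.768 -0.05   0.209]
real	0m1.398s
user	0m1.626s
sys	0m0.167s
```

```bash
sed -i 's/^JOINT=True/JOINT=False/' sim.py; cat > t2.py <<'E'
from sim import *
C=[((-.444,-.469,.028),(-.0704,-.0322,.1346)),((-.391,-.0645,.008),(-.0163,-.0077,.0308)),((-.28,.03,-.03),(0,0,0)),((-.17,.02,0),(0,0,0)),((.087,-.025,.11),(-.004,0,-.206))]
for nm,k in (("0",{}),("mid.01",dict(qc=(lo+hi)/2,w=.01)),("start.05",dict(qc=np.array(D[0][0]),w=.05)),("zero j3",dict(qc=np.array([0,.5,0,1.6,0,1,0]),w=.02))):
    print(nm)
    for i,c in enumerate(C):
        q=np.array(D[i][0],float); p,R=fk(q); q,p,R=call(q,p,R,*c,**k); print((q-D[i+1][0]).round(2),(p-D[i+1][1]).round(3))
E
python3 t2.py
```

```text
0
[-0.01  0.01  0.02  0.   -0.   -0.    0.01] [ 0.     0.001 -0.001]
[ 0.15  0.06 -0.3  -0.06 -0.04  0.11 -0.02] [-0.022  0.037 -0.014]
[ 0.05  0.01 -0.13  0.    0.16  0.02 -0.22] [-0.007  0.018 -0.004]
[ 0.01  0.   -0.   -0.01  0.01  0.01 -0.01] [ 0.002 -0.004  0.002]
[-0.06 -0.09  0.06 -0.06  0.65  0.1  -0.45] [ 0.011 -0.002  0.048]
mid.01
[ 0.13  0.   -0.15 -0.01  0.06  0.02 -0.05] [-0.     0.003 -0.   ]
[ 0.18  0.07 -0.33 -0.07 -0.03  0.12 -0.02] [-0.023  0.038 -0.016]
[ 0.06  0.01 -0.14  0.    0.16  0.02 -0.22] [-0.007  0.018 -0.004]
[ 0.06  0.   -0.05 -0.01  0.02  0.01 -0.01] [ 0.003 -0.008  0.002]
[-0.06 -0.09  0.05 -0.06  0.65  0.1  -0.45] [ 0.011 -0.002  0.047]
start.05
[-0.01  0.01  0.01 -0.   -0.   -0.    0.01] [ 0.     0.002 -0.001]
[ 0.16  0.05 -0.29 -0.06 -0.03  0.09 -0.02] [-0.018  0.038 -0.008]
[-0.04  0.   -0.    0.    0.08  0.01 -0.11] [-0.004  0.009 -0.002]
[-0.15 -0.01  0.14  0.01 -0.01  0.01 -0.01] [-0.002  0.005  0.001]
[-0.06 -0.09  0.05 -0.06  0.66  0.09 -0.45] [ 0.011 -0.002  0.047]
zero j3
[ 0.12  0.   -0.14 -0.01  0.05  0.02 -0.04] [-0.     0.004 -0.   ]
[ 0.18  0.06 -0.33 -0.07 -0.03  0.12 -0.02] [-0.023  0.038 -0.015]
[ 0.05  0.01 -0.13  0.    0.16  0.02 -0.22] [-0.007  0.018 -0.003]
[ 0.05  0.   -0.03 -0.01  0.02  0.01 -0.01] [ 0.003 -0.006  0.002]
[-0.06 -0.09  0.05 -0.06  0.65  0.09 -0.45] [ 0.011 -0.002  0.047]
```

```bash
cat > search.py <<'E'
from sim import *; from go import T,B0
import sys,time
from multiprocessing import Pool
def goto(q,p,R,n,pen):
    pc,Rc=fk(q)
    for _ in range(n):
        q,pc,Rc=row(q,pc,Rc,p,R,n=2); m=np.min(np.r_[q-lo,hi-q]); pen[0]=min(pen[0],m)
        if np.linalg.norm(p-pc)<.004 and (Rc.inv()*R).magnitude()<.02: break
    pen[1]+=_+1
    return q,np.linalg.norm(p-pc)+.1*(Rc.inv()*R).magnitude()
def turnsim(q,b,a0,a1,pen):
    p,R=T(0,b,.012,a0); q,e=goto(q,p,R,8,pen)
    for a in np.linspace(a0,a1,10)[1:]:
        p,R=T(0,b,.012,a); q,e2=goto(q,p,R,3,pen); e=max(e,e2)
    return q,e
def trial(seed):
    rng=np.random.default_rng(seed); q=Q0.copy(); pre=[10,0]; W=[]
    for _ in range(rng.integers(1,4)):
        p=np.array([rng.uniform(.45,.72),rng.uniform(-.3,.2),rng.uniform(.25,.42)])
        R=B0*Ro.from_rotvec(np.r_[rng.uniform(-.6,.6,2),0])*Ro.from_euler('z',rng.uniform(-180,150),degrees=True)
        q,e=goto(q,p,R,15,pre); W.append((p.round(2),R.as_rotvec().round(2)))
    a0,a1=(-74,18)
    p,R=T(0,.105,.075,a0); q,e0=goto(q,p,R,15,pre); ql=q.copy()
    pen=[10,0]; q,e=turnsim(q,.105,a0,a1,pen)
    return (-min(pen[0],.15)+5*max(e-.004,0)+5*max(e0-.004,0)-.5*min(pre[0],.03),pre,pen,e,ql.round(2),q.round(2),W)
if __name__=="__main__":
    Q0=bot.observe()["qpos"]
    with Pool() as P_: 
        r=P_.map(trial,range(int(sys.argv[1])))
    r.sort(key=lambda o:o[0])
    for o in r[:4]: print(*o,sep="\n  ")
E
nproc; time python3 search.py 300
```

```text
4
-0.03816502190999782
  [np.float64(0.012082231709770408), 49]
  [np.float64(0.03212390605511262), 20]
  2.4791534198945655e-06
  [ 0.7   0.65 -1.25  2.42  1.7   0.63 -0.29]
  [ 0.71  1.04 -1.43  2.39  1.82  1.03 -1.86]
  [(array([ 0.67, -0.24,  0.31]), array([-1.87,  1.62, -1.1 ])), (array([ 0.71, -0.25,  0.41]), array([-1.52,  2.03,  0.07])), (array([0.59, 0.1 , 0.27]), array([ 0.3 ,  2.23, -0.21]))]
-0.035415591480493
  [np.float64(0.002249004630291651), 57]
  [np.float64(0.03429108916534718), 20]
  1.332784673255336e-06
  [ 0.73  0.71 -1.33  2.42  1.69  0.71 -0.28]
  [ 0.72  1.08 -1.46  2.39  1.81  1.08 -1.84]
  [(array([ 0.58, -0.24,  0.27]), array([-2.95, -0.13, -0.72])), (array([ 0.52, -0.18,  0.28]), array([2.48, 0.79, 1.26])), (array([0.49, 0.  , 0.35]), array([ 2.21,  1.45, -0.3 ]))]
-0.035057675689794676
  [np.float64(0.01079215192474381), 44]
  [np.float64(0.02966159972742277), 20]
  4.549306354045463e-06
  [ 0.65  0.59 -1.14  2.42  1.74  0.54 -0.33]
  [ 0.7   1.   -1.38  2.39  1.83  0.97 -1.89]
  [(array([ 0.64, -0.26,  0.36]), array([-1.59,  1.96,  0.28])), (array([ 0.57, -0.07,  0.4 ]), array([-1.53,  2.6 ,  0.01])), (array([ 0.65, -0.19,  0.31]), array([1.  , 2.  , 0.43]))]
-0.03294641611593807
  [np.float64(0.005286996586338688), 29]
  [np.float64(0.030302917822768727), 20]
  3.900487149331786e-06
  [ 0.67  0.61 -1.17  2.42  1.73  0.56 -0.31]
  [ 0.7   1.01 -1.39  2.39  1.82  0.98 -1.88]
  [(array([ 0.68, -0.1 ,  0.28]), array([-1.83,  1.44,  0.06]))]
real	0m14.088s
user	0m54.379s
sys	0m0.101s
```

```bash
cat > patch.py <<'E'
s=open('search.py').read()
s=s.replace("    for _ in range(rng.integers(1,4)):\n        p=np.array([rng.uniform(.45,.72),rng.uniform(-.3,.2),rng.uniform(.25,.42)])",
"""    p,R=T(0.03,.08,.2,-21); q,e=goto(q,p,R,15,pre); W.append((p.round(2),R.as_rotvec().round(2)))
    for _ in range(rng.integers(1,3)):
        p=np.array([rng.uniform(.55,.72),rng.uniform(-.25,.1),rng.uniform(.3,.42)])""")
s=s.replace("    p,R=T(0,.105,.075,a0);","    p,R=T(0,.105,.14,a0); q,e0=goto(q,p,R,15,pre)\n    p,R=T(0,.105,.075,a0);")
open('search.py','w').write(s)
E
python3 patch.py; time python3 search.py 600
```

```text
-0.03698771225201192
  [np.float64(0.008589437702203107), 52]
  [np.float64(0.032692993400910364), 20]
  2.1344306742725646e-06
  [ 0.71  0.67 -1.27  2.42  1.7   0.65 -0.28]
  [ 0.71  1.05 -1.44  2.39  1.81  1.04 -1.86]
  [(array([0.45, 0.03, 0.25]), array([1.23, 2.47, 0.45])), (array([ 0.7 , -0.14,  0.39]), array([ 2.01, -2.35, -0.42])), (array([ 0.68, -0.11,  0.33]), array([-2.46, -0.25, -0.93]))]
-0.036789805300469214
  [np.float64(0.009696467740584969), 54]
  [np.float64(0.03194157143017673), 20]
  2.600854131280736e-06
  [ 0.7   0.65 -1.24  2.42  1.71  0.62 -0.29]
  [ 0.71  1.04 -1.42  2.39  1.82  1.02 -1.86]
  [(array([0.45, 0.03, 0.25]), array([1.23, 2.47, 0.45])), (array([ 0.63, -0.15,  0.41]), array([-1.7 ,  2.17, -0.09])), (array([0.55, 0.09, 0.35]), array([-2.58, -0.45, -0.54]))]
-0.03605756272069287
  [np.float64(0.0053917508551449556), 52]
  [np.float64(0.03336168729312039), 20]
  1.774518663723824e-06
  [ 0.73  0.68 -1.29  2.42  1.69  0.67 -0.27]
  [ 0.72  1.07 -1.45  2.39  1.81  1.06 -1.85]
  [(array([0.45, 0.03, 0.25]), array([1.23, 2.47, 0.45])), (array([ 0.57, -0.15,  0.32]), array([ 1.52, -2.74,  0.04])), (array([ 0.56, -0.2 ,  0.4 ]), array([-1.44,  1.61, -0.24]))]
-0.03424313095066056
  [np.float64(0.008615168716768373), 37]
  [np.float64(0.029935546592276374), 20]
  4.257107150010609e-06
  [ 0.66  0.6  -1.16  2.42  1.73  0.55 -0.32]
  [ 0.7   1.   -1.38  2.39  1.83  0.98 -1.88]
  [(array([0.45, 0.03, 0.25]), array([1.23, 2.47, 0.45])), (array([ 0.66, -0.21,  0.34]), array([1.09, 1.94, 0.16]))]
real	0m31.350s
user	2m2.518s
sys	0m0.069s
```

```bash
cat > gw.py <<'E'
from go import *
print(where())
a=list(map(float,sys.argv[1:])); print([x.round(4).tolist() for x in plan(np.array(a[:3]),Ro.from_rotvec(a[3:]))])
E
python3 gw.py .45 .03 .25 1.23 2.47 .45
```

```text
t=2.70 panel mm [ 12.4 100.9  99.7] zyx deg [-20.9   1.4   3.8] F [ 0.1  1.7 -0.6] M [-0.04  0.37  0.02] w 42.7 ff 0 q [-0.46  0.31  0.3   2.37 -1.16  0.16  1.58]
[[-0.0199, -0.0008, -0.1035], [-0.0086, -0.0073, -0.0003]]
```

Request:
{"method": "move_arm", "body": {"moves": [[[0.5, -0.02, -0.001, -0.1, -0.0086, -0.0073, 0], [0.5, -0.02, -0.001, -0.1, -0.0086, -0.0073, 0], [0.5, -0.02, -0.001, -0.1, -0.0086, -0.0073, 0]]]}}

```text
clock: 3.0
position: [0.4613, 0.0438, 0.225]
tool_rot: [2.693, 0.167, 2.189]
force: [0.8, 0.3, 0.4]
grip_width: 0.043
finger_force: 0.0
```

```bash
python3 gw.py .66 -.21 .34 1.09 1.94 .16
```

```text
t=3.00 panel mm [ 27.3  89.7 173.1] zyx deg [-21.5   0.1  -0.3] F [ 0.9  0.  -0. ] M [0.01 0.46 0.01] w 43.0 ff 0 q [-0.86  0.11  0.73  2.4  -0.67  0.23  1.14]
[[-0.3366, 0.0392, -0.0478], [-0.0142, -0.0938, -0.0036]]
```

```bash
sed -i 's/^    p,R=T(0.03,.08,.2,-21).*$//' search.py; time python3 search.py 800
```

```text
-0.058147023506696094
  [np.float64(0.019073152818049444), 47]
  [np.float64(0.04861044709767137), 20]
  2.073544443664768e-06
  [ 0.72  0.67 -1.25  2.41  1.7   0.64 -0.26]
  [ 0.74  1.08 -1.42  2.37  1.83  1.04 -1.81]
  [(array([ 0.56, -0.21,  0.41]), array([-1.82,  2.05, -0.48])), (array([ 0.67, -0.01,  0.39]), array([-1.88,  1.24,  0.06]))]
-0.05739053812535877
  [np.float64(0.014502821219696038), 46]
  [np.float64(0.05013912751551075), 20]
  1.512316395706399e-06
  [ 0.74  0.7  -1.29  2.41  1.7   0.67 -0.24]
  [ 0.75  1.1  -1.44  2.37  1.83  1.06 -1.8 ]
  [(array([0.67, 0.03, 0.39]), array([-0.84,  1.89,  0.19])), (array([ 0.65, -0.11,  0.42]), array([-1.05,  1.78,  0.46]))]
-0.057031705699424284
  [np.float64(0.02208199711124914), 48]
  [np.float64(0.045990707143799714), 20]
  3.3647021162249976e-06
  [ 0.69  0.63 -1.18  2.41  1.72  0.57 -0.29]
  [ 0.73  1.05 -1.39  2.37  1.84  0.99 -1.83]
  [(array([ 0.55, -0.04,  0.39]), array([ 2.24, -1.87,  0.31])), (array([ 0.59, -0.03,  0.34]), array([-2.07,  0.63, -0.59]))]
-0.053851725220350755
  [np.float64(0.0070371401864184335), 50]
  [np.float64(0.05033315512714154), 20]
  1.449484208697103e-06
  [ 0.75  0.7  -1.29  2.41  1.7   0.67 -0.24]
  [ 0.75  1.11 -1.45  2.37  1.83  1.06 -1.8 ]
  [(array([ 0.63, -0.15,  0.41]), array([-1.7 ,  2.17, -0.09])), (array([0.55, 0.09, 0.35]), array([-2.58, -0.45, -0.54]))]
real	0m40.977s
user	2m40.837s
sys	0m0.104s
```

```bash
python3 gw.py .56 -.21 .41 -1.82 2.05 -.48
```

```text
t=3.00 panel mm [ 27.3  89.7 173.1] zyx deg [-21.5   0.1  -0.3] F [ 0.9  0.  -0. ] M [0.01 0.46 0.01] w 43.0 ff 0 q [-0.86  0.11  0.73  2.4  -0.67  0.23  1.14]
[[-0.291, -0.0001, -0.154], [0.031, 0.0001, -0.3815]]
```

Request:
{"method": "move_arm", "body": {"moves": [[[0.5, -0.291, 0, -0.154, 0.031, 0, -0.3815], [0.5, -0.291, 0, -0.154, 0.031, 0, -0.3815], [0.5, -0.291, 0, -0.154, 0.031, 0, -0.3815], [0.5, -0.291, 0, -0.154, 0.031, 0, -0.3815], [0.5, -0.291, 0, -0.154, 0.031, 0, -0.3815]]]}}

```text
clock: 3.5
position: [0.5363, -0.1478, 0.3655]
tool_rot: [2.974, 0.405, 2.93]
force: [0.0, 1.3, -0.1]
grip_width: 0.0427
finger_force: 0.0
```

```bash
python3 gw.py .56 -.21 .41 -1.82 2.05 -.48; python3 search.py 800
```

```text
t=3.50 panel mm [ 107.9 -115.2  289.8] zyx deg [-64.2  -2.1   2.1] F [ 0.3  1.3 -0.3] M [ 0.12  0.38 -0.05] w 42.7 ff 0 q [-0.51  0.13  0.89  1.95 -0.47  0.78  2.03]
[[-0.0508, -0.0506, -0.0355], [0.0214, 0.0005, -0.2628]]
-0.06484986498092837
  [np.float64(0.025376363716825168), 47]
  [np.float64(0.05216168312251579), 20]
  2.1182733881587197e-06
  [ 0.73  0.67 -1.25  2.4   1.71  0.63 -0.25]
  [ 0.75  1.09 -1.42  2.36  1.84  1.04 -1.8 ]
  [(array([ 0.56, -0.21,  0.41]), array([-1.82,  2.05, -0.48])), (array([ 0.67, -0.01,  0.39]), array([-1.88,  1.24,  0.06]))]
-0.062322688882445076
  [np.float64(0.017098164019445417), 49]
  [np.float64(0.05377360687272237), 20]
  1.563237700226518e-06
  [ 0.75  0.7  -1.28  2.4   1.7   0.66 -0.24]
  [ 0.76  1.11 -1.44  2.36  1.83  1.06 -1.79]
  [(array([0.64, 0.07, 0.42]), array([-2.29,  0.67, -0.22])), (array([ 0.7 , -0.13,  0.41]), array([2.36, 0.71, 0.82]))]
-0.06053536862008457
  [np.float64(0.020147250688061336), 47]
  [np.float64(0.050461743276053905), 20]
  2.8470089848942885e-06
  [ 0.7   0.65 -1.21  2.41  1.72  0.59 -0.27]
  [ 0.75  1.07 -1.4   2.36  1.84  1.01 -1.81]
  [(array([ 0.58, -0.13,  0.32]), array([-2.86,  0.45,  0.01])), (array([0.69, 0.01, 0.31]), array([-1.93,  1.34, -0.08]))]
-0.05920755004750666
  [np.float64(0.014191380251155739), 47]
  [np.float64(0.052111859921928794), 20]
  2.1377051686458656e-06
  [ 0.73  0.67 -1.24  2.4   1.71  0.63 -0.25]
  [ 0.75  1.09 -1.42  2.36  1.84  1.03 -1.8 ]
  [(array([0.67, 0.03, 0.39]), array([-0.84,  1.89,  0.19])), (array([ 0.65, -0.11,  0.42]), array([-1.05,  1.78,  0.46]))]
```

Same plan still wins; continue it.

Request:
{"method": "move_arm", "body": {"moves": [[[0.5, -0.051, -0.051, -0.036, 0.0214, 0.0005, -0.263], [0.5, -0.051, -0.051, -0.036, 0.0214, 0.0005, -0.263], [0.5, -0.051, -0.051, -0.036, 0.0214, 0.0005, -0.263], [0.5, -0.051, -0.051, -0.036, 0.0214, 0.0005, -0.263], [0.5, -0.051, -0.051, -0.036, 0.0214, 0.0005, -0.263]]]}}

```text
clock: 4.0
position: [0.559, -0.21, 0.4029]
tool_rot: [-3.036, 0.407, -2.772]
force: [-0.1, -0.4, -0.4]
grip_width: 0.0428
finger_force: 0.0
```

```bash
python3 gw.py .56 -.21 .41 -1.82 2.05 -.48
```

```text
t=4.00 panel mm [ 128.9 -181.2  321. ] zyx deg [-94.7  -4.    3.3] F [-0.4 -0.4 -0.2] M [ 0.07  0.44 -0.05] w 42.8 ff 0 q [-0.06  0.16  0.49  1.78 -0.37  0.88  2.52]
[[-0.0037, -0.001, -0.0061], [0.0167, -0.0004, -0.1779]]
```

Request:
{"method": "move_arm", "body": {"moves": [[[0.5, -0.004, -0.001, -0.006, 0.0167, 0, -0.178], [0.5, -0.004, -0.001, -0.006, 0.0167, 0, -0.178], [0.5, -0.004, -0.001, -0.006, 0.0167, 0, -0.178], [0.5, -0.004, -0.001, -0.006, 0.0167, 0, -0.178], [0.5, -0.004, -0.001, -0.006, 0.0167, 0, -0.178]]]}}

```text
clock: 4.5
position: [0.559, -0.211, 0.4006]
tool_rot: [-2.951, 0.354, -2.55]
force: [0.5, -0.6, -0.5]
grip_width: 0.0427
finger_force: 0.0
```

```bash
python3 gw.py .56 -.21 .41 -1.82 2.05 -.48; python3 search.py 600
```

```text
t=4.50 panel mm [ 127.6 -182.2  319.1] zyx deg [-106.7   -4.4    4.5] F [ 0.  -0.7 -0.5] M [ 0.1   0.41 -0.02] w 42.7 ff 0 q [ 0.61  0.17 -0.3   1.74 -0.13  0.87  2.52]
[[-0.0046, -0.0013, -0.0083], [0.018, -0.002, -0.1441]]
-0.0393090360504178
  [np.float64(0.011124721353059197), 34]
  [np.float64(0.0337466753738882), 20]
  2.8430831574809857e-06
  [ 0.71  0.65 -1.23  2.42  1.71  0.61 -0.28]
  [ 0.73  1.05 -1.42  2.38  1.82  1.02 -1.84]
  [(array([ 0.7 , -0.17,  0.38]), array([-2.63, -0.01, -0.48]))]
-0.03926589363840893
  [np.float64(0.005231457043559651), 33]
  [np.float64(0.03665016511662911), 20]
  1.4393278544164748e-06
  [ 0.75  0.71 -1.32  2.42  1.69  0.69 -0.25]
  [ 0.74  1.1  -1.46  2.38  1.82  1.08 -1.82]
  [(array([ 0.69, -0.02,  0.41]), array([-2.79, -0.21,  0.27]))]
-0.03914509676432054
  [np.float64(0.005959185167524694), 33]
  [np.float64(0.036165504180558194), 20]
  1.6283254499069523e-06
  [ 0.75  0.7  -1.31  2.42  1.69  0.68 -0.25]
  [ 0.74  1.09 -1.46  2.38  1.82  1.07 -1.82]
  [(array([ 0.66, -0.23,  0.38]), array([-2.53,  0.88, -0.83]))]
-0.03903582370596412
  [np.float64(0.005563194720707709), 33]
  [np.float64(0.03625422634561026), 20]
  1.5921682157690826e-06
  [ 0.75  0.7  -1.31  2.42  1.69  0.68 -0.25]
  [ 0.74  1.09 -1.46  2.38  1.82  1.07 -1.82]
  [(array([ 0.56, -0.17,  0.32]), array([-2.31,  0.26, -0.77]))]
```

```bash
python3 gw.py .56 -.17 .32 -2.31 .26 -.77
```

```text
t=4.50 panel mm [ 127.6 -182.2  319.1] zyx deg [-106.7   -4.4    4.5] F [ 0.  -0.7 -0.5] M [ 0.1   0.41 -0.02] w 42.7 ff 0 q [ 0.61  0.17 -0.3   1.74 -0.13  0.87  2.52]
[[0.0056, 0.0488, 0.0759], [0.0775, -0.1022, -0.3419]]
```

Request:
{"method": "move_arm", "body": {"moves": [[[0.5, 0.006, 0.049, 0.076, 0.0775, -0.1022, -0.342], [0.5, 0.006, 0.049, 0.076, 0.0775, -0.1022, -0.342], [0.5, 0.006, 0.049, 0.076, 0.0775, -0.1022, -0.342], [0.5, 0.006, 0.049, 0.076, 0.0775, -0.1022, -0.342], [0.5, 0.006, 0.049, 0.076, 0.0775, -0.1022, -0.342]]]}}

```text
clock: 5.0
position: [0.5589, -0.1698, 0.3174]
tool_rot: [-2.713, 0.32, -2.104]
force: [1.3, -0.2, -1.2]
grip_width: 0.0428
finger_force: 0.0
```

```bash
python3 gw.py .56 -.17 .32 -2.31 .26 -.77;  python3 - <<'E'
from search import *
import search
q=bot.observe()["qpos"]
for tag,w in (("direct",[]),("wp",[(np.array([.56,-.17,.32]),Ro.from_rotvec([-2.31,.26,-.77]))])):
    pre=[10,0]; x=q
    for p,R in w: x,e=goto(x,p,R,15,pre)
    for o in (.14,.075): p,R=T(0,.105,o,-74); x,e=goto(x,p,R,15,pre)
    pen=[10,0]; print(tag,pre,x.round(2),e,turnsim(x,.105,-74,18,pen)[1],pen)
E
```

```text
t=5.00 panel mm [  99.9 -142.6  239.8] zyx deg [-130.9   -6.1   -2.7] F [ 0.5 -0.5 -1.6] M [ 0.03  0.58 -0.02] w 42.8 ff 0 q [ 1.23  0.32 -1.13  1.98  0.32  0.51  2.5 ]
[[-0.0012, -0.002, -0.0017], [0.0674, -0.0838, -0.2767]]
direct [np.float64(0.012634139791530608), 20] [ 0.44  0.47 -0.82  2.42  1.88  0.33 -0.48] 1.1324099254330871e-05 1.102559675093515e-05 [np.float64(0.03701662310057152), 20]
wp [np.float64(0.001980581949752036), 41] [ 0.71  0.64 -1.21  2.41  1.72  0.59 -0.26] 0.0013613376692688587 2.993074627466144e-06 [np.float64(0.048382921503966614), 20]
```

```bash
python3 go.py 0 105 140 -74
```

```text
t=5.00 panel mm [  99.9 -142.6  239.8] zyx deg [-130.9   -6.1   -2.7] F [ 0.5 -0.5 -1.6] M [ 0.03  0.58 -0.02] w 42.8 ff 0 q [ 1.23  0.32 -1.13  1.98  0.32  0.51  2.5 ]
[0.0, 105.0, 140.0, -74.0] [[-0.0888, 0.2621, 0.0682], [-0.0188, 0.0039, 0.1575]]
```

Request:
{"method": "move_arm", "body": {"moves": [[[0.5, -0.089, 0.262, 0.068, -0.0188, 0.0039, 0.1575], [0.5, -0.089, 0.262, 0.068, -0.0188, 0.0039, 0.1575], [0.5, -0.089, 0.262, 0.068, -0.0188, 0.0039, 0.1575], [0.5, -0.089, 0.262, 0.068, -0.0188, 0.0039, 0.1575], [0.5, -0.089, 0.262, 0.068, -0.0188, 0.0039, 0.1575]]]}}

```text
clock: 5.5
position: [0.4847, -0.0147, 0.2245]
tool_rot: [-3.028, 0.465, -2.725]
force: [0.4, 0.1, 0.3]
grip_width: 0.0423
finger_force: 0.0
```

```bash
python3 go.py 0 105 140 -74 0 105 75 -74
```

```text
t=5.50 panel mm [ 32.6  27.1 169.9] zyx deg [-97.   -3.   -0.2] F [ 0.5 -0.   0.1] M [ 0.08  0.43 -0.02] w 42.3 ff 0 q [ 0.62  0.19 -0.74  2.31  0.39  0.23  1.51]
[0.0, 105.0, 140.0, -74.0] [[0.0229, 0.0827, 0.0257], [-0.0082, 0.0013, 0.0637]]
[0.0, 105.0, 75.0, -74.0] [[0.0227, 0.0861, 0.0906], [-0.0082, 0.0013, 0.0637]]
```

```bash
cat > chk.py <<'E'
from search import *
q=bot.observe()["qpos"]
b,a0,a1=float(sys.argv[1]),float(sys.argv[2]),float(sys.argv[3])
for outs in ((.14,.075),(.075,),(.05,)):
    x=q; pre=[10,0]
    for o in outs: p,R=T(0,b,o,a0); x,e=goto(x,p,R,15,pre)
    pen=[10,0]; y,e2=turnsim(x,b,a0,a1,pen); print(outs,pre,x.round(2),y.round(2),round(e,4),round(e2,4),pen)
E
python3 chk.py .105 -74 18; python3 search.py 400
```

```text
(0.14, 0.075) [np.float64(0.0013067657816079326), 11] [ 0.41  0.46 -0.79  2.42  1.9   0.32 -0.51] [ 0.66  0.89 -1.2   2.36  1.88  0.78 -1.93] 0.0 0.0 [np.float64(0.037710693434770626), 20]
(0.075,) [np.float64(0.01640825598196649), 10] [ 0.49  0.49 -0.89  2.41  1.83  0.37 -0.43] [ 0.68  0.93 -1.26  2.36  1.87  0.84 -1.89] 0.0 0.0 [np.float64(0.04049064500108468), 20]
(0.05,) [np.float64(0.03034043786458973), 10] [ 0.49  0.58 -0.91  2.4   1.92  0.45 -0.49] [ 0.68  0.93 -1.26  2.36  1.87  0.84 -1.89] 0.0 0.0001 [np.float64(0.058395364629746815), 19]
-0.06469371782271338
  [np.float64(0.020012853324964386), 34]
  [np.float64(0.05468729116023119), 20]
  1.3141259351938124e-06
  [ 0.75  0.71 -1.3   2.4   1.69  0.68 -0.23]
  [ 0.76  1.12 -1.45  2.36  1.83  1.07 -1.78]
  [(array([ 0.67, -0.11,  0.35]), array([-2.53, -0.28, -0.65]))]
-0.06434872399024627
  [np.float64(0.02520275425783325), 33]
  [np.float64(0.051747346861329646), 20]
  2.461250338715725e-06
  [ 0.72  0.66 -1.22  2.4   1.71  0.61 -0.26]
  [ 0.75  1.08 -1.41  2.36  1.84  1.02 -1.8 ]
  [(array([ 0.62, -0.07,  0.42]), array([-1.72,  1.45, -0.23]))]
-0.06365349074795573
  [np.float64(0.021559558199539253), 33]
  [np.float64(0.052873711648186106), 20]
  2.0241881627322016e-06
  [ 0.73  0.68 -1.25  2.4   1.7   0.63 -0.25]
  [ 0.75  1.09 -1.42  2.36  1.84  1.04 -1.79]
  [(array([ 0.68, -0.02,  0.39]), array([-2.24,  0.7 , -0.08]))]
-0.063527090762457
  [np.float64(0.017893933136320594), 39]
  [np.float64(0.0545801241942967), 20]
  1.467146056473034e-06
  [ 0.75  0.7  -1.28  2.4   1.7   0.67 -0.23]
  [ 0.76  1.11 -1.44  2.36  1.83  1.06 -1.78]
  [(array([0.64, 0.01, 0.38]), array([-2.41, -0.21, -0.56]))]
```

Request:
{"method": "move_arm", "body": {"moves": [[[0.5, 0.0227, 0.087, 0.108, -0.0082, 0.0013, 0.0637], [0.5, 0.0227, 0.087, 0.108, -0.0082, 0.0013, 0.0637], [0.5, 0.0227, 0.087, 0.108, -0.0082, 0.0013, 0.0637], [0.5, 0.0227, 0.087, 0.108, -0.0082, 0.0013, 0.0637], [0.5, 0.0227, 0.087, 0.108, -0.0082, 0.0013, 0.0637]]]}}

```text
clock: 6.0
position: [0.4879, 0.0094, 0.1735]
tool_rot: [-3.122, 0.468, -2.94]
force: [0.7, 0.5, -0.5]
grip_width: 0.0426
finger_force: 0.0
```

```bash
python3 go.py 0 105 55 -74 ; python3 chk.py .105 -74 18
```

```text
t=6.00 panel mm [ 18.1  49.3 120. ] zyx deg [-85.9  -3.2   0.3] F [ 0.4  0.3 -0.8] M [-0.02  0.48 -0.06] w 42.6 ff 0 q [ 0.42  0.3  -0.64  2.36  1.2   0.19  0.46]
[0.0, 105.0, 55.0, -74.0] [[0.0219, 0.0578, 0.062], [-0.0088, 0.0006, 0.0331]]
(0.14, 0.075) [np.float64(0.001483515091910359), 6] [ 0.37  0.44 -0.73  2.41  1.92  0.29 -0.54] [ 0.65  0.87 -1.17  2.35  1.89  0.75 -1.92] 0.0001 0.0 [np.float64(0.043773064432594655), 20]
(0.075,) [np.float64(0.018643628590272243), 5] [ 0.42  0.46 -0.8   2.41  1.87  0.32 -0.48] [ 0.68  0.9  -1.21  2.35  1.88  0.79 -1.9 ] 0.0 0.0 [np.float64(0.046053343695520166), 20]
(0.05,) [np.float64(0.034416053061610885), 5] [ 0.42  0.55 -0.82  2.4   1.96  0.39 -0.54] [ 0.67  0.9  -1.21  2.35  1.88  0.78 -1.9 ] 0.0001 0.0001 [np.float64(0.06589550066219152), 19]
```

Speed-limited through the wrist singularity, but on track.

Request:
{"method": "move_arm", "body": {"moves": [[[0.5, 0.022, 0.058, 0.062, -0.0088, 0.0006, 0.0331], [0.5, 0.022, 0.058, 0.062, -0.0088, 0.0006, 0.0331], [0.5, 0.022, 0.058, 0.062, -0.0088, 0.0006, 0.0331], [0.5, 0.022, 0.058, 0.062, -0.0088, 0.0006, 0.0331], [0.5, 0.022, 0.058, 0.062, -0.0088, 0.0006, 0.0331]]]}}

```text
clock: 6.5
position: [0.4852, 0.0675, 0.1071]
tool_rot: [3.0, 0.452, 3.111]
force: [-0.4, -0.3, -0.7]
grip_width: 0.0429
finger_force: 0.0
```

```bash
python3 go.py 0 105 55 -74 0 105 12 -74
```

```text
t=6.50 panel mm [  0.  105.9  54.7] zyx deg [-74.    0.1  -0.1] F [-0.8 -0.2 -0.4] M [-0.07  0.51  0.03] w 42.9 ff 0 q [ 0.42  0.53 -0.83  2.4   1.93  0.39 -0.52]
[0.0, 105.0, 55.0, -74.0] [[-0.0002, -0.0008, -0.0003], [0.0002, 0.0001, -0.0001]]
[0.0, 105.0, 12.0, -74.0] [[-0.0002, -0.0009, 0.0427], [0.0002, 0.0001, -0.0001]]
```

```bash
python3 - <<'E'
from h import *
cv2.imwrite("pics/w2.png",bot.grab_frame("wrist")[:,:,::-1])
E
```

```text
(no output)
```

View pics/w2.png

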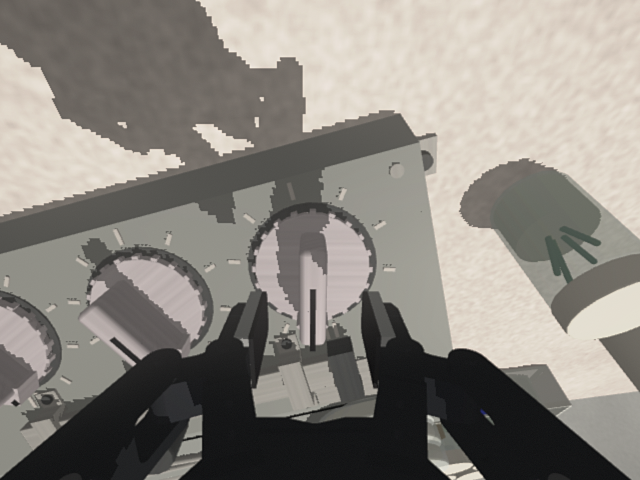

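The bar is upright at x≈313, centred between the fingers (265 and 365). I'll descend and grip.

Request:
{"method": "move_arm", "body": {"moves": [[[0.5, 0, -0.001, 0.042, 0, 0, 0], [0.5, 0, -0.001, 0.042, 0, 0, 0], [0, 0, -0.001, 0.042, 0, 0, 0], [0, 0, -0.001, 0.042, 0, 0, 0], [0, 0, -0.001, 0.042, 0, 0, 0]]], "force": 40}}

```text
clock: 7.05
position: [0.5032, 0.0713, 0.0717]
tool_rot: [3.003, 0.453, 3.116]
force: [4.1, 12.2, -19.4]
grip_width: 0.0134
finger_force: 39.7
```

```bash
python3 go.py 0 105 12 18
```

```text
t=7.05 panel mm [  0.3 104.5  14.8] zyx deg [-74.2   0.   -0.1] F [ -2.2  10.6 -20.6] M [ 1.55  1.13 -0.1 ] w 13.4 ff 40 q [ 0.42  0.66 -0.85  2.37  2.03  0.49 -0.57]
[0.0, 105.0, 12.0, 18.0] [[0.0004, 0.0004, 0.0028], [0.0002, -0.0, 0.2562]]
```

Request:
{"method": "move_arm", "body": {"moves": [[[0, 0, 0, -0.002, 0, 0, 0.02], [0, 0, 0, -0.002, 0, 0, 0.04], [0, 0, 0, -0.002, 0, 0, 0.06], [0, 0, 0, -0.002, 0, 0, 0.08], [0, 0, 0, -0.002, 0, 0, 0.1]]]}}

```text
clock: 7.55
position: [0.5028, 0.0717, 0.0735]
tool_rot: [2.757, 0.283, 2.46]
force: [13.4, 20.0, -32.0]
grip_width: 0.0132
finger_force: 42.0
```

```bash
python3 go.py 0 105 13 18
```

```text
t=7.55 panel mm [  0.9 105.   16.5] zyx deg [-38.    0.1  -0.1] F [  1.8  15.5 -36.9] M [2.88 0.09 0.13] w 13.2 ff 42 q [ 0.53  0.73 -1.01  2.36  1.93  0.59 -1.07]
[0.0, 105.0, 13.0, 18.0] [[0.0005, -0.0007, 0.0035], [0.0003, -0.0002, 0.1555]]
```

Request:
{"method": "move_arm", "body": {"moves": [[[0, 0, 0, 0.003, 0, 0, 0.02], [0, 0, 0, 0.003, 0, 0, 0.04], [0, 0, 0, 0.003, 0, 0, 0.06], [0, 0, 0, 0.003, 0, 0, 0.08], [0, 0, 0, 0.003, 0, 0, 0.1]]]}}

```text
clock: 8.05
position: [0.504, 0.0724, 0.0725]
tool_rot: [2.666, 0.017, 1.886]
force: [-19.2, 4.8, 40.2]
grip_width: 0.0134
finger_force: 55.1
```

```bash
python3 go.py 0 105 13 18
```

```text
t=8.05 panel mm [  1.7 105.4  15. ] zyx deg [-2.1  0.  -0.3] F [ 3.  10.  43.6] M [ 2.02 -0.2   0.09] w 13.4 ff 55 q [ 0.62  0.82 -1.15  2.36  1.88  0.72 -1.61]
[0.0, 105.0, 13.0, 18.0] [[-0.0003, -0.0017, 0.002], [0.0007, -0.0002, 0.056]]
```

Request:
{"method": "move_arm", "body": {"moves": [[[0, 0, 0, -0.0015, 0, 0, 0.02], [0, 0, 0, -0.0015, 0, 0, 0.04], [0, 0, 0, -0.0015, 0, 0, 0.056], [0, 0, 0, -0.0015, 0, 0, 0.056]]]}}

```text
clock: 8.45
position: [0.5041, 0.0723, 0.073]
tool_rot: [2.687, -0.144, 1.57]
force: [3.4, 14.7, 2.4]
grip_width: 0.013
finger_force: 48.4
```

```bash
python3 go.py 0 105 13 18; python3 - <<'E'
from h import *
cv2.imwrite("pics/w3.png",bot.grab_frame("wrist")[:,:,::-1])
E
```

```text
t=8.45 panel mm [  2.  105.3  15.4] zyx deg [18.1  0.1 -0.2] F [ 7.6 13.2 -1.2] M [ 2.68 -1.13 -0.13] w 13.0 ff 48 q [ 0.66  0.87 -1.22  2.36  1.85  0.78 -1.91]
[0.0, 105.0, 13.0, 18.0] [[-0.0009, -0.0018, 0.0024], [0.0005, -0.0005, -0.0002]]
```

View pics/w3.png

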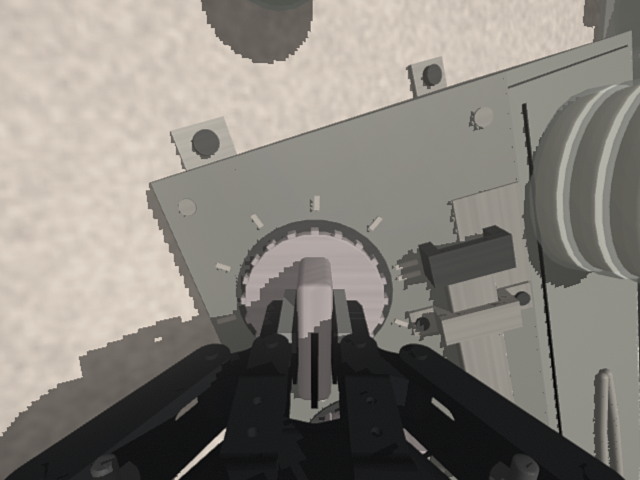

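The left bar's tail points straight at tick 8 at (315,203), so the pointer end is at 3. Releasing.

Request:
{"method": "move_arm", "body": {"moves": [[[0.5, 0, 0, 0, 0, 0, 0], [0.5, 0, 0, 0, 0, 0, 0], [0.5, 0, 0, -0.05, 0, 0, 0], [0.5, 0, 0, -0.065, 0, 0, 0]]]}}

```text
clock: 8.9
position: [0.4736, 0.0623, 0.1298]
tool_rot: [2.691, -0.14, 1.57]
force: [0.2, -0.5, -0.2]
grip_width: 0.0427
finger_force: 0.0
```

```bash
sed -i 's/((.14,.075),(.075,),(.05,))/((.14,.075),(.075,))/' chk.py; python3 go.py 0 0 75 65 0 0 75 -115; python3 chk.py 0 65 -18; python3 chk.py 0 -115 -198
```

```text
t=8.90 panel mm [ -0.9 104.1  80.7] zyx deg [18. -0.  0.] F [-0.  -0.5 -0.2] M [ 0.01  0.48 -0.01] w 42.7 ff 0 q [ 0.77  0.69 -1.32  2.4   1.65  0.67 -1.8 ]
[0.0, 0.0, 75.0, 65.0] [[-0.0987, 0.033, 0.0057], [-0.0, 0.0001, 0.1305]]
[0.0, 0.0, 75.0, -115.0] [[-0.0987, 0.033, 0.0057], [-0.0002, -0.0, -0.3695]]
(0.14, 0.075) [np.float64(0.04686781087369374), 8] [ 0.91  0.63 -1.1   2.32  1.58  0.41 -2.3 ] [ 0.58  0.65 -0.69  2.29  2.14  0.27 -1.43] 0.0 0.0011 [np.float64(0.028839398899313196), 15]
(0.075,) [np.float64(0.06301255879309142), 6] [ 1.02  0.76 -1.3   2.32  1.57  0.59 -2.25] [ 0.72  0.72 -0.89  2.29  1.93  0.4  -1.18] 0.0 0.0011 [np.float64(0.1234731394796893), 15]
(0.14, 0.075) [np.float64(7.595380994573908e-05), 18] [ 1.02  0.77 -1.31  2.32  1.57  0.61  0.89] [ 0.73  0.73 -0.91  2.29  1.92  0.41  1.98] 0.0 0.0011 [np.float64(0.13885015628033592), 15]
(0.075,) [np.float64(0.05302203654788462), 15] [ 0.85  0.58 -1.    2.32  1.6   0.34  0.6 ] [ 0.5   0.62 -0.59  2.3   2.3   0.22  1.54] 0.021 0.0011 [np.float64(0.0647895878910949), 15]
```

Request:
{"method": "move_arm", "body": {"moves": [[[0.5, -0.099, 0.033, 0.006, 0, 0, 0.1305], [0.5, -0.099, 0.033, 0.006, 0, 0, 0.1305], [0.5, -0.099, 0.033, 0.006, 0, 0, 0.1305], [0.5, -0.099, 0.033, 0.006, 0, 0, 0.1305], [0.5, -0.099, 0.033, 0.006, 0, 0, 0.1305]]]}}

```text
clock: 9.4
position: [0.5069, -0.0384, 0.1239]
tool_rot: [2.9, -0.408, 0.83]
force: [0.3, 0.4, -0.0]
grip_width: 0.0427
finger_force: 0.0
```

```bash
python3 go.py 0 0 75 65 0 0 16 65; python3 - <<'E'
from h import *
cv2.imwrite("pics/w4.png",bot.grab_frame("wrist")[:,:,::-1])
E
```

```text
t=9.40 panel mm [ 0.1 -1.9 73.6] zyx deg [61.4 -0.2  0. ] F [ 0.3  0.3 -0.2] M [ 0.    0.47 -0.04] w 42.7 ff 0 q [ 1.02  0.75 -1.29  2.31  1.56  0.59 -2.18]
[0.0, 0.0, 75.0, 65.0] [[0.0008, -0.0017, -0.0014], [0.0004, 0.0003, 0.01]]
[0.0, 0.0, 16.0, 65.0] [[0.0009, -0.0018, 0.0576], [0.0004, 0.0003, 0.01]]
```

View pics/w4.png

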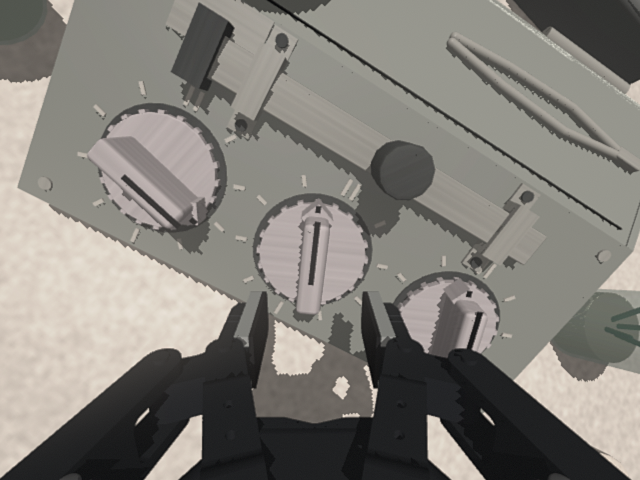

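Middle bar (318,205)–(312,310) sits centred, with a 3.6° turn left to make. Descend and grip.

Request:
{"method": "move_arm", "body": {"moves": [[[0.5, 0.001, -0.002, 0.03, 0, 0, 0.01], [0.5, 0.001, -0.002, 0.058, 0, 0, 0.01], [0, 0.001, -0.002, 0.058, 0, 0, 0.01], [0, 0.001, -0.002, 0.058, 0, 0, 0.01], [0, 0.001, -0.002, 0.058, 0, 0, 0.01]]]}}

```text
clock: 9.95
position: [0.5323, -0.0287, 0.0729]
tool_rot: [2.923, -0.422, 0.772]
force: [20.5, 3.4, -28.7]
grip_width: 0.0129
finger_force: 40.3
```

```bash
python3 go.py 0 0 16 -18
```

```text
t=9.95 panel mm [ 1.   0.3 15.8] zyx deg [64.5 -0.1 -0. ] F [  5.3  -2.4 -34.9] M [-0.43 -0.7   0.15] w 12.9 ff 40 q [ 0.91  0.9  -1.21  2.28  1.77  0.66 -2.37]
[0.0, 0.0, 16.0, -18.0] [[-0.0011, -0.0001, -0.0002], [0.0003, 0.0004, -0.2293]]
```

Request:
{"method": "move_arm", "body": {"moves": [[[0, 0, 0, 0.001, 0, 0, -0.02], [0, 0, 0, 0.001, 0, 0, -0.04], [0, 0, 0, 0.001, 0, 0, -0.06], [0, 0, 0, 0.001, 0, 0, -0.08], [0, 0, 0, 0.001, 0, 0, -0.1]]]}}

```text
clock: 10.45
position: [0.5315, -0.0281, 0.0723]
tool_rot: [2.719, -0.215, 1.405]
force: [-2.2, 1.6, -3.6]
grip_width: 0.0133
finger_force: 45.0
```

```bash
python3 go.py 0 0 16 -18
```

```text
t=10.45 panel mm [ 0.2  1.1 15.5] zyx deg [28.2 -0.1 -0. ] F [-3.1  2.2 -2.5] M [ 0.25  1.35 -0.17] w 13.3 ff 45 q [ 0.85  0.82 -1.09  2.28  1.8   0.55 -1.81]
[0.0, 0.0, 16.0, -18.0] [[-0.0011, 0.0004, -0.0005], [0.0, 0.0003, -0.1284]]
```

Request:
{"method": "move_arm", "body": {"moves": [[[0, 0, 0, 0, 0, 0, -0.02], [0, 0, 0, 0, 0, 0, -0.04], [0, 0, 0, 0, 0, 0, -0.06], [0, 0, 0, 0, 0, 0, -0.08], [0, 0, 0, 0, 0, 0, -0.1]]]}}

```text
clock: 10.95
position: [0.5304, -0.0283, 0.0717]
tool_rot: [2.676, 0.062, 1.972]
force: [-8.8, -1.2, -6.0]
grip_width: 0.0133
finger_force: 45.0
```

```bash
python3 go.py 0 0 16 -18
```

```text
t=10.95 panel mm [-1.   1.3 15.5] zyx deg [-7.7 -0.1  0.1] F [-10.6   1.3  -1.3] M [ 0.16  2.76 -0.18] w 13.3 ff 45 q [ 0.76  0.74 -0.95  2.29  1.86  0.43 -1.28]
[0.0, 0.0, 16.0, -18.0] [[-0.0014, 0.0008, -0.0005], [-0.0003, 0.0002, -0.0286]]
```

Request:
{"method": "move_arm", "body": {"moves": [[[0, 0, 0, 0, 0, 0, -0.02], [0, 0, 0, 0, 0, 0, -0.0285], [0, 0, 0, 0, 0, 0, -0.0285], [0.5, 0, 0, 0, 0, 0, -0.0285], [0.5, 0, 0, 0, 0, 0, -0.0285]]]}}

```text
clock: 11.45
position: [0.5323, -0.028, 0.0722]
tool_rot: [2.689, 0.14, 2.128]
force: [0.2, 0.2, 1.1]
grip_width: 0.0412
finger_force: 0.0
```

```bash
python3 go.py 0 0 80 -18
```

```text
t=11.45 panel mm [ 1.   1.1 15.1] zyx deg [-17.7  -0.1  -0.1] F [0.7 0.2 0.8] M [-0.02  0.51  0.03] w 41.2 ff 0 q [ 0.73  0.72 -0.91  2.29  1.89  0.4  -1.14]
[0.0, 0.0, 80.0, -18.0] [[-0.0009, -0.0012, -0.0649], [0.0001, 0.0003, -0.0009]]
```

Request:
{"method": "move_arm", "body": {"moves": [[[0.5, 0, 0, -0.045, 0, 0, 0], [0.5, 0, 0, -0.064, 0, 0, 0], [0.5, 0, 0, -0.064, 0, 0, 0]]]}}

```text
clock: 11.75
position: [0.5045, -0.0362, 0.131]
tool_rot: [2.687, 0.143, 2.127]
force: [-0.2, -0.6, -0.0]
grip_width: 0.043
finger_force: 0.0
```

```bash
python3 go.py 0 -105 75 69.4 0 -105 75 -110.6; python3 chk.py -.105 69.4 -75; python3 chk.py -.105 -110.6 -255
```

```text
t=11.75 panel mm [ 1.7  0.9 80.6] zyx deg [-17.7  -0.2  -0.2] F [-0.3 -0.6  0.1] M [-0.03  0.52  0.03] w 43.0 ff 0 q [ 0.72  0.49 -0.83  2.32  1.59  0.21 -0.91]
[0.0, -105.0, 75.0, 69.4] [[-0.1003, -0.0338, 0.006], [0.0008, 0.0003, 0.2419]]
[0.0, -105.0, 75.0, -110.6] [[-0.1003, -0.0338, 0.006], [-0.0003, 0.0008, -0.2581]]
(0.14, 0.075) [np.float64(0.0012908325383026442), 15] [ 0.85  0.55 -0.72  2.17  0.71  0.16 -1.33] [ 0.77  0.69 -0.68  2.14  1.52  0.16  0.41] 0.0 0.0 [np.float64(0.0008468975843611837), 22]
(0.075,) [np.float64(0.003165214911952541), 11] [ 0.85  0.55 -0.72  2.17  0.73  0.16 -1.35] [ 0.77  0.69 -0.68  2.14  1.52  0.16  0.41] 0.0 0.0 [np.float64(0.0007973645557370346), 22]
(0.14, 0.075) [np.float64(0.036800292688334846), 17] [ 1.21  0.85 -1.28  2.16  1.36  0.58  1.29] [ 0.69  0.76 -0.63  2.28  2.52  0.3   2.51] 0.0 0.0685 [np.float64(0.005894077567088818), 24]
(0.075,) [np.float64(0.060943538826032956), 14] [ 1.16  0.77 -1.17  2.17  1.3   0.47  1.32] [ 0.68  0.78 -0.64  2.3   2.55  0.34  2.49] 0.0 0.0808 [np.float64(0.03240564405780599), 24]
```

```bash
cat > chk2.py <<'E'
from search import *
q=bot.observe()["qpos"]
def ev(w):
    x=q; pre=[10,0]
    for p,R in w: x,e=goto(x,p,R,18,pre)
    p,R=T(0,-.105,.075,69.4); x,e=goto(x,p,R,18,pre); pen=[10,0]; y,e2=turnsim(x,-.105,69.4,-75,pen)
    return min(pen[0],.15)+.3*min(pre[0],.03)-5*e2-5*e-.0005*pre[1],pre,pen,x.round(2),y.round(2),round(e,4),round(e2,4)
def tr(seed):
    r=np.random.default_rng(seed); a,b,o,an=r.uniform(-.02,.2),r.uniform(-.2,.1),r.uniform(.12,.3),r.uniform(-180,120)
    t=r.uniform(-.5,.5,2); p,R=T(a,b,o,an); R=R*Ro.from_rotvec([*t,0])
    return ev([(p,R)]),p.round(3).tolist(),R.as_rotvec().round(3).tolist()
if __name__=="__main__":
    print(ev([]));
    with Pool() as P_: L=P_.map(tr,range(400))
    L.sort(key=lambda o:-o[0][0]); print(*L[:4],sep="\n")
E
python3 chk2.py
```

```text
(np.float64(-0.003887397186660503), [np.float64(0.003165214911952541), 11], [np.float64(0.0007973645557370346), 22], array([ 0.85,  0.55, -0.72,  2.17,  0.73,  0.16, -1.35]), array([ 0.77,  0.69, -0.68,  2.14,  1.52,  0.16,  0.41]), np.float64(0.0), np.float64(0.0))
((np.float64(0.1489920889140462), [np.float64(0.03415619758693675), 20], [np.float64(0.24580083864128843), 20], array([ 1.24,  0.92, -1.35,  2.16,  1.4 ,  0.66, -1.86]), array([ 1.03,  0.87, -1.06,  2.13,  1.55,  0.46,  0.49]), np.float64(0.0), np.float64(0.0)), [0.629, -0.205, 0.26], [0.462, 2.245, 0.137])
((np.float64(0.14723595886176263), [np.float64(0.020886880470415203), 18], [np.float64(0.16523964396754773), 20], array([ 1.18,  0.8 , -1.23,  2.17,  1.33,  0.52, -1.83]), array([ 0.93,  0.78, -0.9 ,  2.14,  1.53,  0.33,  0.46]), np.float64(0.0), np.float64(0.0)), [0.58, -0.001, 0.369], [1.304, 1.953, 0.679])
((np.float64(0.1471158991522134), [np.float64(0.028814022107624293), 23], [np.float64(0.23353137865327445), 20], array([ 1.25,  0.93, -1.37,  2.16,  1.41,  0.67, -1.86]), array([ 1.04,  0.88, -1.07,  2.13,  1.55,  0.47,  0.5 ]), np.float64(0.0), np.float64(0.0)), [0.527, -0.099, 0.226], [2.58, 0.367, 1.249])
((np.float64(0.14506163219199059), [np.float64(0.02693007373898565), 26], [np.float64(0.19522196135867928), 20], array([ 1.2 ,  0.83, -1.25,  2.16,  1.35,  0.55, -1.84]), array([ 0.96,  0.8 , -0.94,  2.14,  1.53,  0.36,  0.47]), np.float64(0.0), np.float64(0.0)), [0.525, 0.041, 0.274], [1.697, 2.087, 1.143])
```

Great: first waypoint (0.629, −0.205, 0.26).

```bash
python3 gw.py .629 -.205 .26 .462 2.245 .137
```

```text
t=11.75 panel mm [ 1.7  0.9 80.6] zyx deg [-17.7  -0.2  -0.2] F [-0.3 -0.6  0.1] M [-0.03  0.52  0.03] w 43.0 ff 0 q [ 0.72  0.49 -0.83  2.32  1.59  0.21 -0.91]
[[-0.2253, 0.058, -0.0808], [-0.0191, -0.067, -0.1007]]
```

Request:
{"method": "move_arm", "body": {"moves": [[[0.5, -0.0225, 0.006, -0.05, 0, 0, 0], [0.5, -0.225, 0.058, -0.081, -0.0191, -0.067, -0.1007], [0.5, -0.225, 0.058, -0.081, -0.0191, -0.067, -0.1007], [0.5, -0.225, 0.058, -0.081, -0.0191, -0.067, -0.1007], [0.5, -0.225, 0.058, -0.081, -0.0191, -0.067, -0.1007]]]}}

```text
clock: 12.25
position: [0.6116, -0.1817, 0.241]
tool_rot: [2.731, 0.657, 2.466]
force: [0.7, 0.5, -0.9]
grip_width: 0.0431
finger_force: 0.0
```

```bash
python3 gw.py .629 -.205 .26 .462 2.245 .137; python3 chk2.py | cut -c1-330;
```

```text
t=12.25 panel mm [ 107.5 -168.7  150.3] zyx deg [-48.3 -13.2 -14.8] F [ 0.3  0.3 -1.2] M [ 0.19  0.72 -0.09] w 43.1 ff 0 q [ 1.    0.46 -0.91  2.16  1.96  0.22 -0.56]
[[-0.0338, -0.0076, -0.0009], [-0.0044, -0.0145, -0.0211]]
(np.float64(0.151988490344001), [np.float64(0.05205231146866662), 14], [np.float64(0.2651956409387757), 20], array([ 1.23,  0.88, -1.33,  2.17,  1.39,  0.63, -1.88]), array([ 1.  ,  0.84, -1.02,  2.15,  1.56,  0.43,  0.46]), np.float64(0.0), np.float64(0.0))
((np.float64(0.1514867912938097), [np.float64(0.06658557840261015), 15], [np.float64(0.217499199312714), 20], array([ 1.25,  0.93, -1.38,  2.17,  1.42,  0.69, -1.88]), array([ 1.04,  0.88, -1.08,  2.14,  1.57,  0.48,  0.47]), np.float64(0.0), np.float64(0.0)), [0.572, -0.189, 0.202], [1.499, 1.928, 0.401])
((np.float64(0.1514567439136469), [np.float64(0.0844224918509755), 15], [np.float64(0.15146990677662228), 20], array([ 1.18,  0.8 , -1.24,  2.17,  1.34,  0.53, -1.86]), array([ 0.92,  0.77, -0.89,  2.15,  1.55,  0.31,  0.43]), np.float64(0.0), np.float64(0.0)), [0.53, -0.119, 0.307], [1.692, 1.655, 0.44])
((np.float64(0.15098441531555507), [np.float64(0.06651439968168749), 16], [np.float64(0.2042335685553749), 20], array([ 1.25,  0.94, -1.39,  2.17,  1.42,  0.7 , -1.88]), array([ 1.05,  0.89, -1.09,  2.14,  1.57,  0.49,  0.47]), np.float64(0.0), np.float64(0.0)), [0.604, 0.039, 0.258], [1.49, 1.628, 0.456])
((np.float64(0.14907824076009302), [np.float64(0.023615125121905223), 16], [np.float64(0.17305992520632896), 20], array([ 1.26,  0.97, -1.42,  2.17,  1.43,  0.74, -1.89]), array([ 1.07,  0.91, -1.13,  2.14,  1.57,  0.53,  0.48]), np.float64(0.0), np.float64(0.0)), [0.629, -0.205, 0.26], [0.462, 2.245, 0.137])
```

```bash
python3 go.py 0 -105 80 69.4
```

```text
t=12.25 panel mm [ 107.5 -168.7  150.3] zyx deg [-48.3 -13.2 -14.8] F [ 0.3  0.3 -1.2] M [ 0.19  0.72 -0.09] w 43.1 ff 0 q [ 1.    0.46 -0.91  2.16  1.96  0.22 -0.56]
[0.0, -105.0, 80.0, 69.4] [[0.1384, -0.0278, 0.0249], [0.0559, 0.0337, 0.3186]]
```

Request:
{"method": "move_arm", "body": {"moves": [[[0.5, 0.138, -0.028, 0.025, 0.0559, 0.0337, 0.3186], [0.5, 0.138, -0.028, 0.025, 0.0559, 0.0337, 0.3186], [0.5, 0.138, -0.028, 0.025, 0.0559, 0.0337, 0.3186], [0.5, 0.138, -0.028, 0.025, 0.0559, 0.0337, 0.3186], [0.5, 0.138, -0.028, 0.025, 0.0559, 0.0337, 0.3186]]]}}

```text
clock: 12.75
position: [0.5308, -0.1357, 0.1273]
tool_rot: [2.567, 0.209, 1.787]
force: [1.0, -0.2, -0.6]
grip_width: 0.043
finger_force: 0.0
```

```bash
python3 go.py 0 -105 80 69.4; python3 chk2.py | head -1
```

```text
t=12.75 panel mm [  -2.  -102.    78.4] zyx deg [ -3.4 -12.1  -5.9] F [ 0.5 -0.4 -1. ] M [ 0.18  0.56 -0.06] w 43.0 ff 0 q [ 1.09  0.77 -1.23  2.34  1.94  0.68 -1.28]
[0.0, -105.0, 80.0, 69.4] [[-0.0033, 0.002, -0.0007], [0.0341, 0.0205, 0.1995]]
(np.float64(0.15448985719118433), [np.float64(0.1189948046880418), 9], [np.float64(0.2596396837959085), 20], array([ 1.22,  0.86, -1.32,  2.17,  1.38,  0.61, -1.88]), array([ 1.  ,  0.83, -1.02,  2.15,  1.55,  0.42,  0.45]), np.float64(0.0), np.float64(0.0))Exception ignored on flushing sys.stdout:
BrokenPipeError: [Errno 32] Broken pipe
```

Request:
{"method": "move_arm", "body": {"moves": [[[0.5, -0.003, 0.002, -0.001, 0.0341, 0.0205, 0.1995], [0.5, -0.003, 0.002, -0.001, 0.0341, 0.0205, 0.1995], [0.5, -0.003, 0.002, -0.001, 0.0341, 0.0205, 0.1995], [0.5, -0.003, 0.002, -0.001, 0.0341, 0.0205, 0.1995], [0.5, -0.003, 0.002, -0.001, 0.0341, 0.0205, 0.1995]]]}}

```text
clock: 13.25
position: [0.5334, -0.139, 0.1313]
tool_rot: [2.702, -0.225, 1.185]
force: [0.5, 0.1, -0.2]
grip_width: 0.0426
finger_force: 0.0
```

```bash
python3 go.py 0 -105 80 69.4;  python3 - <<'E'
from h import *
cv2.imwrite("pics/w5.png",bot.grab_frame("wrist")[:,:,::-1])
E
```

```text
t=13.25 panel mm [   1.2 -105.9   81.3] zyx deg [39.6 -6.  -0.5] F [ 0.4 -0.1 -0.4] M [ 0.1   0.54 -0.01] w 42.6 ff 0 q [ 1.16  0.79 -1.29  2.22  1.55  0.63 -1.59]
[0.0, -105.0, 80.0, 69.4] [[0.0, -0.0016, 0.0012], [0.0146, 0.0087, 0.0826]]
```

View pics/w5.png

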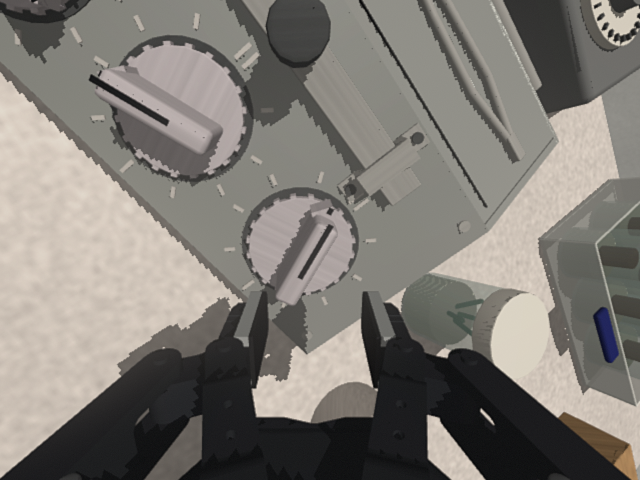

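The middle pointer at (92,78) sits where tick 7 should be, and the right bar at (310,255) is still about 30° off the fingers. I'll finish aligning and then grip.

Request:
{"method": "move_arm", "body": {"moves": [[[0.5, 0, -0.0016, 0.001, 0.0146, 0.0087, 0.0826], [0.5, 0, -0.0016, 0.001, 0.0146, 0.0087, 0.0826], [0.5, 0, -0.0016, 0.001, 0.0146, 0.0087, 0.0826], [0.5, 0, -0.0016, 0.001, 0.0146, 0.0087, 0.0826], [0.5, 0, -0.0016, 0.001, 0.0146, 0.0087, 0.0826]]]}}

```text
clock: 13.8
position: [0.5322, -0.1389, 0.1292]
tool_rot: [2.961, -0.437, 0.686]
force: [-0.8, 0.3, 0.2]
grip_width: 0.043
finger_force: 0.0
```

```bash
python3 go.py 0 -105 16 69.4
```

```text
t=13.80 panel mm [  -0.7 -105.4   79.9] zyx deg [69.1 -0.1  0. ] F [-0.5  0.5  0.5] M [ 0.01  0.46 -0.02] w 43.0 ff 0 q [ 1.22  0.84 -1.31  2.17  1.35  0.6  -1.84]
[0.0, -105.0, 16.0, 69.4] [[0.0009, -0.0002, 0.0639], [0.0002, 0.0002, 0.0009]]
```

Request:
{"method": "move_arm", "body": {"moves": [[[0.5, 0.001, 0, 0.035, 0, 0, 0.001], [0.5, 0.001, 0, 0.064, 0, 0, 0.001], [0, 0.001, 0, 0.064, 0, 0, 0.001], [0, 0.001, 0, 0.064, 0, 0, 0.001], [0, 0.001, 0, 0.064, 0, 0, 0.001]]]}}

```text
clock: 14.3
position: [0.5606, -0.1293, 0.0734]
tool_rot: [2.963, -0.438, 0.682]
force: [16.3, 8.7, -26.3]
grip_width: 0.0135
finger_force: 39.0
```

Request:
{"method": "move_arm", "body": {"moves": [[[0, 0, 0, 0.001, 0, 0, -0.02], [0, 0, 0, 0.001, 0, 0, -0.04], [0, 0, 0, 0.001, 0, 0, -0.06], [0, 0, 0, 0.001, 0, 0, -0.08], [0, 0, 0, 0.001, 0, 0, -0.1]]]}}

```text
clock: 14.8
position: [0.559, -0.1279, 0.0725]
tool_rot: [2.74, -0.25, 1.327]
force: [-19.7, 10.1, 7.0]
grip_width: 0.013
finger_force: 45.3
```

```bash
python3 go.py 0 -105 16 -36
```

```text
t=14.80 panel mm [  -0.8 -102.4   16.3] zyx deg [33.   0.1  0.1] F [-11.2  15.2  13.5] M [ 2.85  2.76 -0.2 ] w 13.0 ff 45 q [ 1.08  0.91 -1.15  2.15  1.55  0.54 -1.39]
[0.0, -105.0, 16.0, -36.0] [[-0.0017, 0.0021, 0.0003], [-0.0003, -0.0003, -0.1917]]
```

Request:
{"method": "move_arm", "body": {"moves": [[[0, 0, 0, 0, 0, 0, -0.02], [0, 0, 0, 0, 0, 0, -0.04], [0, 0, 0, 0, 0, 0, -0.06], [0, 0, 0, 0, 0, 0, -0.08], [0, 0, 0, 0, 0, 0, -0.1]]]}}

```text
clock: 15.3
position: [0.5568, -0.1278, 0.0713]
tool_rot: [2.676, 0.021, 1.899]
force: [-37.2, 9.2, 13.5]
grip_width: 0.013
finger_force: 47.4
```

Request:
{"method": "move_arm", "body": {"moves": [[[0, 0, 0, 0, 0, 0, -0.02], [0, 0, 0, 0, 0, 0, -0.04], [0, 0, 0, 0, 0, 0, -0.055], [0, 0, 0, 0, 0, 0, -0.07], [0, 0, 0, 0, 0, 0, -0.08]]]}}

```text
clock: 15.8
position: [0.5555, -0.1288, 0.0705]
tool_rot: [2.739, 0.235, 2.356]
force: [-45.7, 4.4, 15.4]
grip_width: 0.0132
finger_force: 48.3
```

```bash
python3 go.py 0 -105 16 -36
```

```text
t=15.80 panel mm [  -4.9 -102.3   16.2] zyx deg [-31.6   0.1   0.5] F [-31.   16.9  33.1] M [ 3.28  7.02 -0.28] w 13.2 ff 48 q [ 1.04  0.86 -1.07  2.15  1.54  0.47 -0.27]
[0.0, -105.0, 16.0, -36.0] [[-0.0049, 0.0028, 0.0001], [-0.001, -0.0009, -0.0122]]
```

Request:
{"method": "move_arm", "body": {"moves": [[[0, 0.003, -0.002, -0.001, 0, 0, -0.004], [0, 0.003, -0.002, -0.001, 0, 0, -0.008], [0, 0.003, -0.002, -0.001, 0, 0, -0.012], [0, 0.003, -0.002, -0.001, 0, 0, -0.016]]]}}

```text
clock: 16.2
position: [0.5549, -0.1292, 0.0706]
tool_rot: [2.76, 0.276, 2.447]
force: [-5.2, 4.6, -19.4]
grip_width: 0.0132
finger_force: 44.7
```

```bash
cat > knob.py <<'E'
from go import *
def run():
    out=[]
    for n in ("side","scene"):
        p=bot.camera_params(n); g=cv2.cvtColor(bot.grab_frame(n),cv2.COLOR_RGB2GRAY)
        u=proj(p,np.array([panel(v,.073,v[5]-d,.042) for d in (0,.015,.026)])); c=u[1]
        x0,y0=(c-16).astype(int); w=g[y0:y0+32,x0:x0+32]
        res=[float(cv2.mean(g,cv2.circle(np.zeros_like(g),tuple(map(int,q.round())),4,255,-1))[0]) for q in u]
        yy,xx=np.nonzero(w<60); out.append((n,[round(r) for r in res],u.round(0).tolist(),(xx.mean()+x0,yy.mean()+y0,len(xx)) if len(xx) else None))
        cv2.imwrite(f"pics/k_{n}_{bot.observe()['clock']:.1f}.png",cv2.resize(g[y0-30:y0+62,x0-30:x0+62],None,fx=4,fy=4))
    return out
print(*run(),sep="\n")
E
python3 go.py 0 -105 16 -36; python3 knob.py
```

```text
t=16.20 panel mm [  -5.4 -102.4   16.5] zyx deg [-37.2  -0.    0.3] F [-12.1   5.9 -15.6] M [ 0.94  3.06 -0.22] w 13.2 ff 45 q [ 1.03  0.85 -1.07  2.16  1.55  0.46 -0.19]
[0.0, -105.0, 16.0, -36.0] [[-0.0053, 0.0028, 0.0005], [-0.0006, -0.0004, 0.0033]]
('side', [78, 52, 50], [[341.0, 257.0], [346.0, 261.0], [349.0, 263.0]], (np.float64(340.7167381974249), np.float64(268.2618025751073), 233))
('scene', [43, 37, 99], [[294.0, 232.0], [288.0, 236.0], [284.0, 239.0]], (np.float64(290.36245954692555), np.float64(239.9546925566343), 309))
```

Request:
{"method": "move_arm", "body": {"moves": [[[0, 0, 0, 0.0005, 0, 0, -0.004], [0, 0, 0, 0.0005, 0, 0, -0.008], [0, 0, 0, 0.0005, 0, 0, -0.012], [0, 0, 0, 0.0005, 0, 0, -0.014], [0, 0, 0, 0.0005, 0, 0, -0.014]]]}}

```text
clock: 16.8
position: [0.5548, -0.1295, 0.0703]
tool_rot: [2.786, 0.308, 2.533]
force: [-15.0, 1.2, -4.9]
grip_width: 0.013
finger_force: 47.4
```

```bash
python3 go.py; python3 knob.py
```

```text
t=16.80 panel mm [  -5.8 -102.7   16.4] zyx deg [-42.2  -0.1   0.3] F [-14.8   5.3   2. ] M [ 0.91  3.88 -0.03] w 13.0 ff 47 q [ 1.03  0.85 -1.06  2.16  1.55  0.46 -0.11]
('side', [77, 52, 50], [[341.0, 257.0], [346.0, 261.0], [349.0, 263.0]], (np.float64(340.4347826086956), np.float64(267.9130434782609), 230))
('scene', [43, 38, 101], [[294.0, 232.0], [288.0, 236.0], [284.0, 239.0]], (np.float64(290.2597402597403), np.float64(239.9577922077922), 308))
```

Request:
{"method": "move_arm", "body": {"moves": [[[0, 0, 0, 0, 0, 0, -0.004], [0, 0, 0, 0, 0, 0, -0.008], [0, 0, 0, 0, 0, 0, -0.012], [0, 0, 0, 0, 0, 0, -0.014], [0, 0, 0, 0, 0, 0, -0.014]]]}}

```text
clock: 17.4
position: [0.5546, -0.1298, 0.0702]
tool_rot: [2.814, 0.337, 2.62]
force: [-16.7, -1.5, -3.8]
grip_width: 0.0135
finger_force: 47.9
```

```bash
python3 go.py; python3 knob.py
```

```text
t=17.40 panel mm [  -6.1 -102.9   16.4] zyx deg [-47.3  -0.1   0.3] F [-16.4   3.2   4.1] M [0.55 4.21 0.5 ] w 13.5 ff 48 q [ 1.03  0.85 -1.05  2.16  1.55  0.45 -0.02]
('side', [108, 64, 50], [[341.0, 257.0], [346.0, 261.0], [349.0, 263.0]], (np.float64(341.25), np.float64(268.39285714285717), 196))
('scene', [86, 38, 48], [[294.0, 232.0], [288.0, 236.0], [284.0, 239.0]], (np.float64(287.87959866220734), np.float64(241.75585284280936), 299))
```

The bolt jumped: the knob's dark pixels shifted right in the scene view and the axis torque reversed. I'll release and retract.

Request:
{"method": "move_arm", "body": {"moves": [[[0.5, 0, 0, 0, 0, 0, 0], [0.5, 0, 0, 0, 0, 0, 0], [0.5, 0, 0, -0.045, 0, 0, 0], [0.5, 0, 0, -0.075, 0, 0, 0], [0.5, 0, 0, -0.075, 0, 0, 0]]]}}

```text
clock: 18.0
position: [0.5248, -0.1394, 0.1406]
tool_rot: [2.811, 0.343, 2.618]
force: [1.3, -0.5, -0.4]
grip_width: 0.0425
finger_force: 0.0
```

```bash
cat > kn.py <<'E'
from search import *; from go import where,panel,v,Rp
print(where())
print("dishes",(Rp.T@(np.array([.647,.119,.136])-panel(v,0,0,0))*1e3).round(0))
S,Dd=bot.camera_params("scene"),bot.camera_params("side")
# wrist look for the knob: fit circle of the dark top
W=bot.camera_params("wrist"); im=bot.grab_frame("wrist"); cv2.imwrite("pics/w6.png",im[:,:,::-1])
print("pred knob px",proj(W,np.array([panel(v,.073,v[5]-d,.046) for d in (0,.015,.026)])).round(0).tolist())
q0=bot.observe()["qpos"]
for ang in (-90,90):
    x=q0; pre=[10,0]
    for o,b in ((.09,-.024),(.02,-.024),(.02,-.038)):
        p,R=T(.073,b,o,ang); x,e=goto(x,p,R,15,pre); print(ang,o,x.round(2),round(e,4),pre)
E
python3 kn.py; python3 go.py 73 -25 95 -90
```

```text
t=18.00 panel mm [  -1.9 -103.9   93.3] zyx deg [-47.3  -0.2  -0.1] F [ 0.8 -0.9 -0.9] M [-0.01  0.47  0.02] w 42.5 ff 0 q [ 1.17  0.7  -1.17  2.18  1.21  0.43  0.28]
dishes [164. 110.   3.]
pred knob px [[523.0, 252.0], [501.0, 269.0], [486.0, 280.0]]
-90 0.09 [ 1.    0.72 -1.29  2.13  1.26  0.6   0.79] 0.0 [np.float64(0.2122567720398978), 5]
-90 0.02 [ 0.85  0.82 -1.13  2.1   1.48  0.56  0.61] 0.0 [np.float64(0.2122567720398978), 7]
-90 0.02 [ 0.87  0.82 -1.13  2.09  1.45  0.56  0.67] 0.0 [np.float64(0.2122567720398978), 8]
90 0.09 [ 0.64  0.45 -0.73  2.14  0.69  0.25 -1.73] 0.0171 [np.float64(0.08557769984085922), 15]
90 0.02 [ 0.47  0.58 -0.57  2.12  1.19  0.16 -2.39] 0.0 [np.float64(0.002799290072262872), 19]
90 0.02 [ 0.53  0.6  -0.62  2.1   1.15  0.19 -2.31] 0.0 [np.float64(0.002799290072262872), 20]
t=18.05 panel mm [  -2.3 -104.1   92. ] zyx deg [-47.2  -0.2  -0. ] F [ 0.6 -0.9 -1. ] M [0.03 0.5  0.01] w 42.7 ff 0 q [ 1.17  0.7  -1.17  2.18  1.21  0.43  0.27]
[73.0, -25.0, 95.0, -90.0] [[-0.0016, 0.1092, -0.0032], [-0.0006, 0.0003, -0.1188]]
```

Request:
{"method": "move_arm", "body": {"moves": [[[0.65, -0.002, 0.109, -0.003, 0, 0, -0.1188], [0.65, -0.002, 0.109, -0.003, 0, 0, -0.1188], [0.65, -0.002, 0.109, -0.003, 0, 0, -0.1188], [0.65, -0.002, 0.109, -0.003, 0, 0, -0.1188], [0.65, -0.002, 0.109, -0.003, 0, 0, -0.1188]]]}}

```text
clock: 18.55
position: [0.567, -0.0436, 0.1743]
tool_rot: [-3.138, 0.471, -2.852]
force: [-1.1, -0.6, -0.2]
grip_width: 0.0552
finger_force: 0.0
```

```bash
python3 go.py 73 -25 95 -90 73 -25 20 -90; python3 - <<'E'
from h import *
cv2.imwrite("pics/w7.png",bot.grab_frame("wrist")[:,:,::-1])
E
```

```text
t=18.55 panel mm [ 73.2 -23.6  92.9] zyx deg [-90.4  -0.    0. ] F [-1.2 -0.3  0.4] M [-0.04  0.52 -0.02] w 55.2 ff 0 q [ 1.    0.71 -1.3   2.13  1.25  0.61  0.8 ]
[73.0, -25.0, 95.0, -90.0] [[0.0002, -0.0014, -0.0021], [-0.0, -0.0001, 0.0011]]
[73.0, -25.0, 20.0, -90.0] [[0.0002, -0.0014, 0.0729], [-0.0, -0.0001, 0.0011]]
```

View pics/w7.png

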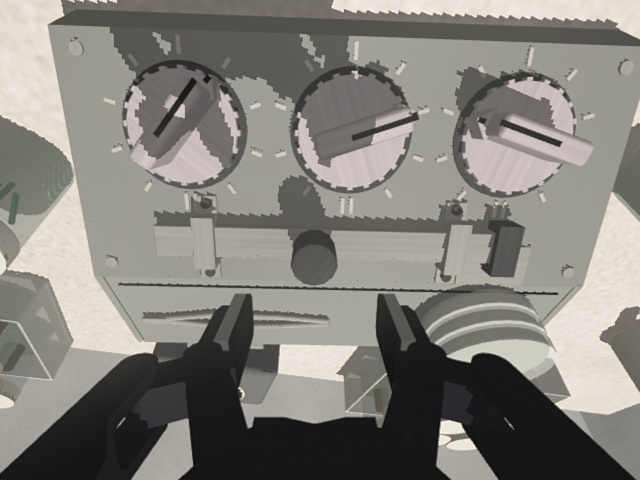

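The knob at (314,257) is midway between the fingers. I'll descend, grip it and draw it to the right.

Request:
{"method": "move_arm", "body": {"moves": [[[0.65, 0, -0.001, 0.04, 0, 0, 0.001], [0.65, 0, -0.001, 0.076, 0, 0, 0.001], [0.65, 0, -0.001, 0.076, 0, 0, 0.001], [0, 0, -0.001, 0.076, 0, 0, 0.001], [0, 0, -0.001, 0.076, 0, 0, 0.001]]], "force": 30}}

```text
clock: 19.1
position: [0.6, -0.0358, 0.1074]
tool_rot: [3.138, 0.471, -2.869]
force: [-3.3, -9.3, 7.3]
grip_width: 0.0274
finger_force: 18.7
```

```bash
python3 go.py 73 -38 16 -90; python3 knob.py
```

```text
t=19.10 panel mm [ 72.9 -25.2  18. ] zyx deg [-89.6  -0.    0. ] F [-1.8 -8.   9.2] M [-1.73  0.77  0.06] w 27.4 ff 19 q [ 0.85  0.82 -1.14  2.1   1.49  0.57  0.6 ]
[73.0, -38.0, 16.0, -90.0] [[-0.0002, -0.0128, 0.002], [-0.0001, -0.0001, -0.0012]]
('side', [24, 32, 31], [[341.0, 257.0], [346.0, 261.0], [349.0, 263.0]], (np.float64(344.4093686354379), np.float64(256.93075356415477), 491))
('scene', [43, 40, 50], [[294.0, 232.0], [288.0, 236.0], [284.0, 239.0]], (np.float64(284.21768707482994), np.float64(235.67074829931974), 735))
```

Request:
{"method": "move_arm", "body": {"moves": [[[0, 0, -0.004, 0, 0, 0, 0], [0, 0, -0.008, 0, 0, 0, 0], [0, 0, -0.011, 0, 0, 0, 0], [0, 0, -0.0135, 0, 0, 0, 0], [0, 0, -0.0135, 0, 0, 0, 0]]]}}

```text
clock: 19.7
position: [0.6037, -0.0499, 0.1074]
tool_rot: [3.14, 0.471, -2.869]
force: [-9.3, -3.5, 15.0]
grip_width: 0.0274
finger_force: 31.4
```

```bash
python3 go.py 73 -38 16 -90
```

```text
t=19.70 panel mm [ 72.6 -39.8  18.1] zyx deg [-89.6  -0.1   0. ] F [-2.  -0.7 17.8] M [-0.26  1.05 -0.02] w 27.4 ff 31 q [ 0.87  0.83 -1.13  2.09  1.46  0.57  0.65]
[73.0, -38.0, 16.0, -90.0] [[-0.0004, 0.0018, 0.0021], [-0.0003, -0.0001, -0.0012]]
```

Request:
{"method": "move_arm", "body": {"moves": [[[0, 0, -0.001, 0, 0, 0, 0], [0, 0, -0.002, 0, 0, 0, 0], [0, 0, -0.003, 0, 0, 0, 0], [0, 0, -0.003, 0, 0, 0, 0]]]}}

```text
clock: 20.1
position: [0.6038, -0.0504, 0.1074]
tool_rot: [3.137, 0.471, -2.867]
force: [-14.0, 8.1, 14.6]
grip_width: 0.0275
finger_force: 32.0
```

```bash
python3 go.py
```

```text
t=20.10 panel mm [ 72.6 -40.3  18.1] zyx deg [-89.7   0.1   0. ] F [-3.4 11.6 18.1] M [ 2.06  1.35 -0.04] w 27.5 ff 32 q [ 0.88  0.83 -1.13  2.08  1.46  0.56  0.66]
```

At the stop: 3 mm more was commanded, it moved 0.5 mm, and about 12 N built up. Release and back off.

Request:
{"method": "move_arm", "body": {"moves": [[[0.65, 0, 0, 0, 0, 0, 0], [0.65, 0, 0, 0, 0, 0, 0], [0.65, 0, 0, 0, 0, 0, 0], [0.65, 0, 0, -0.045, 0, 0, 0], [0.65, 0, 0, -0.09, 0, 0, 0]]]}}

```text
clock: 20.6
position: [0.5644, -0.0624, 0.1871]
tool_rot: [3.137, 0.469, -2.868]
force: [0.4, -1.8, 1.3]
grip_width: 0.0555
finger_force: 0.0
```

Request:
{"method": "move_arm", "body": {"moves": [[[0.65, 0, 0, -0.02, 0, 0, 0], [0.65, 0, 0, -0.02, 0, 0, 0], [0.65, 0, 0, -0.02, 0, 0, 0]]]}}

```text
clock: 20.9
position: [0.5566, -0.0664, 0.2045]
tool_rot: [3.139, 0.47, -2.869]
force: [0.2, 0.3, -1.3]
grip_width: 0.0554
finger_force: 0.0
```

```bash
python3 - <<'E'
from go import *
print(where())
W=bot.camera_params("wrist"); g=cv2.cvtColor(bot.grab_frame("wrist"),cv2.COLOR_RGB2GRAY)
u=proj(W,np.array([panel(v,.073,-.009-d,.046) for d in (.002,.017,.028)])); print(u.round(0).tolist())
c=u[1]; x0,y0=(c-[70,35]).astype(int); w=g[y0:y0+70,x0:x0+140]; m=(w<75).astype(np.uint8)
n,l,st,ce=cv2.connectedComponentsWithStats(m)
for i in range(1,n):
    if st[i,4]>200: print((ce[i]+[x0,y0]).round(1),st[i])
E
python3 knob.py
```

```text
t=20.90 panel mm [ 72.4 -42.6 127.2] zyx deg [-89.5  -0.1   0.1] F [-0.4  0.3 -1.3] M [ 0.01  0.54 -0.05] w 55.4 ff 0 q [ 1.11  0.66 -1.36  2.12  1.09  0.6   0.96]
[[361.0, 249.0], [339.0, 249.0], [322.0, 249.0]]
[316.4 225.6] [ 31   3  38  32 430]
('side', [132, 108, 73], [[341.0, 257.0], [346.0, 261.0], [349.0, 263.0]], (np.float64(347.55837563451774), np.float64(259.0), 197))
('scene', [120, 106, 46], [[294.0, 232.0], [288.0, 236.0], [284.0, 239.0]], (np.float64(281.7098039215686), np.float64(243.30196078431374), 255))
```

```bash
python3 -c "
from workcell import bot
print(bot.job_done())"
```

```text
the job is handed in; nothing more can be done
None
```

The case should be unlocked: left dial at 3, middle at 7, right at its true place about 7° short of 6, and the bolt drawn right to its hard stop. I handed it in at about 21 s with the gripper clear; the judge returned no verdict, so I have only my own readings to go on.

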